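Turn the hex key over and pull the pan clamp tight

ROBOT

A 6-joint arm with a two-finger parallel gripper is mounted at the origin on the work surface. World frame = base frame: x ahead of the robot, y to its left, z up, the work surface at z = 0. Lengths are in m, angles in rad, forces in N, time in s.
With the tool pointing down it reaches from about 0.325 to 0.775 m from the base axis. Payload 5.5 kg.
Tool frame: the origin (TCP) lies at the very end of the fingers, on their centre line; the grasp point (between the pads) lies grip_point_offset behind it (grip_point_offset is the distance from the TCP to the grasp point, in m); z points along the fingers, y is the line along which they close (so a half turn about z gives the same grasp; the last joint's range is limited). The gripper opens to 88 mm and grips with 3 to 60 N. Pads are 20 mm wide; open, the fingers measure 115 mm over their backs; the gripper's body (75 mm by 178 mm) begins 61 mm behind the grasp point.
Start: joints at [-0.057, 0.091, 1.231, -0, 1.82, -0.057], TCP at [0.6, -0, 0.223] pointing down, gripper open.
Joint ranges: [-2.87, 2.87], [-0.86, 2.18], [0.17, 2.46], [-1.51, 4.65], [0.06, 2.69], [-2.65, 2.65]. Speed limits (rad/s): [2.57, 2.57, 3.01, 3.14, 3.14, 3.14].

INTERFACE

Orientations are given as a 3x3 rotation matrix whose columns are the frame's x, y, z axes.
In Python, from station import read_state, camera, sign_off, grip_point_offset gives the robot as it stands. The module is installed in compiled form; this text tells all that it offers.
- The arm moves only by the tool move_arm, never from a script. Its argument "moves" is a list that holds one entry, the list of rows, each a list of 7 numbers: the finger opening in mm, from 0 to 87.8, then the shift along the tool's x, y, z each as a share of 40 mm, from -1 to 1, then the turn, a rotation vector about the tool's x, y, z each as a share of 8 degrees, from -1 to 1. A call has 1 to 5 rows; each row shifts and turns the commanded pose from where the row before left it, along the tool's axes as they then stand; what a row does not reach is not made up. A row lasts 1/10 s, in which the tool goes at most 50 mm and 8.59 degrees, less where a joint would pass 70% of its speed; a pose out of reach is approached as far as the arm can. A call with a number of a shift or a turn outside -1 to 1 is refused whole. A call with a gripper value outside its range is refused whole. The fingers move at their own pace and stop on an object; "grip_force" is the grip in N (left out, the last holds). Time passes only in rows, so rows that do not move let the fingers close. It gives the time, the measured TCP pose, the force, the opening and the grip force at its end, in the units of the state.
- read_state(): the state, without advancing time (a new reading comes with each control period).
- camera(name): name is "scene" or "side" or "wrist"; returns a dict with "frame" (420x560x3 uint8, red, green, blue), "range_z" (420x560 float32, m along the optical axis (not along the pixel's ray), 0 where there is no reading), "fov_y" (degrees; the focal length in pixels is half the picture's height over the tangent of half this angle, whatever the lens; pixels are square), "cx", "cy" (the principal point, pixels), "extrinsics" (4x4, takes a point from camera to world coordinates); the wrist camera has in their place "mount" (4x4, takes a point from camera to tool coordinates, whose origin is the TCP and whose axes are the flange's). Camera axes: x right, y up, looking along -z (the intrinsics and any distortion apply to the point x, -y, -z); pixel columns grow to the right and rows downward; lengths in m; the calibration is good to about 2 mm. A picture is of the moment at which its call begins: read the wrist's pose just before it.
- sign_off(): hands the job in; it is judged then, once.
The state is a dict: "clock": time; "q": joint angles; "dq": joint speeds; "effort": joint torques, N m; "tool_pos": TCP position; "eef_rot": TCP orientation; "force": force on the tool from outside, world axes, zero at the start; "wrist_torque": the same for the moment, N m; "grip_width": opening from 0.0 (shut) to 1.0 (fully open); "grasp_force": force on a finger pad.
Only numpy, scipy, OpenCV 4.12 (cv2) and the standard library are available. Lean on these libraries where they do the work, as an engineer would, in place of code of your own. Each camera call takes 0.05 s, during which the arm holds its last target. There are 200 camera calls.

TASK

The clamp screw at the right of the sloping pan stand has been run down, and the big hex key still stands in it by its long arm. Take the key out, turn it over so that its short arm is fully home in the same screw, and use the long arm as the lever to tighten the stiff screw clockwise until it will not turn any further. Then draw the key out, lower it long arm first into the empty bare-metal tin to the right of the stand and leave it there; do not drop it, and leave the other loose things where they are.

Things in the scene. Friction and masses are not known exactly. Their poses are not given: they have to be found in the camera images.
- hex_key: Big L-shaped hex key of dark steel, 17 mm across flats, about 0.42 kg. Origin where the axes of its two arms would cross, at the bend (bend radius 20 mm). x runs along the long arm, whose end is 160 mm away; the short arm runs along -z, its end 65 mm away. On both arms two flats face +y and -y: grip there, 17 mm wide. Centre of mass about 55 mm along the long arm.
- long_tip (a point): Centre of the end face of the key's long arm (160 mm from the key's origin along its x). At the start the key stands loosely with this end in the clamp screw's socket, its short arm at the top, pointing away from the robot; it leans about 10 degrees off the screw's axis in the socket's play, to the side of its short arm.
- short_tip (a point): Centre of the end face of the key's short arm (65 mm from the key's origin along its -z). It fits the socket in six ways, 60 degrees apart. With it home, the long arm lies square to the screw's axis, 65 mm above the socket's floor, clear of all on the stand whichever way it points.
- socket_floor (a point): Centre of the floor of the clamp screw's hexagon socket; turns with the screw. z points out of the socket along the screw's axis, which leans 15 degrees from vertical, away from the robot. x points at a corner of the hexagon: a key in the socket has the plane of its arms along x or at a multiple of 60 degrees from x. Socket 17 mm deep, play about 0.6 mm all round and 4 degrees in turn.
- socket_mouth (a point): Centre of the socket's mouth, the top of the clamp screw's round steel head (30 mm in diameter, 20 mm high), 17 mm above the socket's floor along the screw's axis and 56 mm above the sloping plate.
- clamp_screw (a joint): Turn of the clamp screw in rad: 0 at the start, growing as it is tightened (clockwise, seen from above); at 1.00 it is hard against its stop, fully tight. It can be loosened to -0.8. Stiff all the way, about 0.65 N m (some 6 N at 110 mm along the long arm); it stays where it is left.
- pan_stand: Grey steel stand, fixed; its plate (260 by 440 mm) slopes down 15 degrees away from the robot. Origin on the plate under the clamp screw, 75 mm above the bench; x down the slope, z square to the plate, y left. A pan (diameter 114, height 65 mm) at y = 108 mm is held by two strap clamps (32 mm high): the one at the right has this job's screw at x = y = 0, the one at y = 216 mm is tight and fixed.
- tool_tin: Empty bare-metal paint tin, open at the top, fixed on the bench to the right of the stand: 116 mm outside diameter, 105 mm high, wall 3 mm, floor 4 mm thick. Origin at the centre of its underside, z up. Left in it, the key leans on the rim, its bend and short arm up.
- tint_bottle_a: Blue tint bottle, 62 mm in diameter, 185 mm high; origin under its centre. Not part of the job.
- tint_bottle_b: Yellow tint bottle, 62 mm in diameter, 185 mm high; origin under its centre. Not part of the job.
- measuring_cup: White measuring cup, 80 mm across the rim, 95 mm high; origin under its centre. Not part of the job.
- small_hex_key: A smaller hex key, 10 mm across flats, 115 by 40 mm, lying flat on the bench; origin on the bench, 50 mm along its long arm. Not part of the job.
- flat_brush: Flat paint brush, about 205 mm long, lying on the bench; origin near its middle. Not part of the job.
- screwdriver: Screwdriver, about 180 mm long, lying on the bench; origin near its middle. Not part of the job.

How it is judged:
By the outcome, as a careful person would: the job done as asked, in the order asked, and still so for the second after the job is handed in, with the robot touching nothing.
It also fails if it takes over 67 s, if anything falls off the work surface, if the arm or the gripper's body presses on something with over 40 N, if the wrist force passes 120 N, or if a joint passes its speed limit or range.

## Working session

There is one attempt and no reset: what is moved stays moved. The work goes in short steps, Python scripts to look and compute and a tool call to move; the robot and the scene stay as the last step left them, time stands still between calls to the robot, and variables do not carry over. Pictures are saved under pics/ and viewed, at most 10 in all, crops included, and the job is handed in when it is done.

Besides the shell and the picture viewer there is one more tool, called after ">>>" by a JSON object that holds its "op" and its "data". move_arm: Moves the arm, as the interface text tells. Its arguments: {"type":"object","properties":{"moves":{"type":"array","items":{"type":"array","items":{"type":"array","items":{"type":"number"}}}},"grip_force":{"type":"number"}},"required":["moves"]}

```bash
mkdir -p pics; cat > h.py <<'E'
import numpy as np, cv2
from station import *
def K(c):
    h,w=c["frame"].shape[:2]; f=h/2/np.tan(np.radians(c["fov_y"])/2); return f,c["cx"],c["cy"]
def ext(c,s=None):
    if "extrinsics" in c: return np.array(c["extrinsics"])
    T=np.eye(4);T[:3,:3]=s["eef_rot"];T[:3,3]=s["tool_pos"]; return T@np.array(c["mount"])
def cloud(c,E):
    f,cx,cy=K(c); z=c["range_z"]; v,u=np.mgrid[:z.shape[0],:z.shape[1]]
    P=np.stack([(u-cx)/f*z,-(v-cy)/f*z,-z],-1)
    W=P@E[:3,:3].T+E[:3,3]; W[z<=0]=np.nan; return W
def save(n,img): cv2.imwrite("pics/"+n,cv2.cvtColor(img,cv2.COLOR_RGB2BGR))
E
python3 - <<'E'
from h import *
print(grip_point_offset); s=read_state(); print({k:np.round(v,3).tolist() for k,v in s.items()})
ims=[]
for n in("scene","side","wrist"):
    s=read_state();c=camera(n); ims.append(c["frame"]); print(n,K(c),[k for k in c if k not in("frame","range_z")]); print(np.round(ext(c,s),3).tolist())
    np.savez(n+".npz",W=cloud(c,ext(c,s)),f=c["frame"])
    if n!="wrist": save(n+".png",c["frame"])
E
```

```text
0.0187
{'clock': 0.0, 'q': [-0.057, 0.092, 1.232, 0.0, 1.82, -0.057], 'dq': [0.001, -0.001, 0.0, -0.0, -0.0, 0.0], 'effort': [-0.0, -44.645, -40.645, 0.07, 0.029, -0.0], 'tool_pos': [0.6, 0.0, 0.222], 'eef_rot': [[-0.0, 1.0, -0.002], [1.0, 0.0, 0.0], [0.0, -0.002, -1.0]], 'force': [-0.384, 1.753, -0.318], 'wrist_torque': [-0.015, 0.04, 0.026], 'grasp_force': 0.0, 'grip_width': 1.004}
scene (np.float64(488.586926378558), 267.965009163384, 207.1854639692175) ['fov_y', 'cx', 'cy', 'extrinsics']
[[0.593, -0.51, 0.623, 1.36], [0.805, 0.366, -0.466, -0.536], [0.01, 0.778, 0.628, 1.024], [0.0, 0.0, 0.0, 1.0]]
side (np.float64(464.3625836461223), 278.97627898473326, 208.7704676496196) ['fov_y', 'cx', 'cy', 'extrinsics']
[[0.974, 0.154, -0.164, 0.295], [-0.225, 0.721, -0.655, -0.699], [0.018, 0.675, 0.737, 1.049], [0.0, 0.0, 0.0, 1.0]]
wrist (np.float64(340.4519636362342), 283.0810832153664, 208.2509170617175) ['fov_y', 'cx', 'cy', 'mount']
[[1.0, -0.0, 0.002, 0.599], [-0.0, 0.958, 0.288, 0.081], [-0.002, -0.288, 0.958, 0.383], [0.0, 0.0, 0.0, 1.0]]
```

View pics/scene.png

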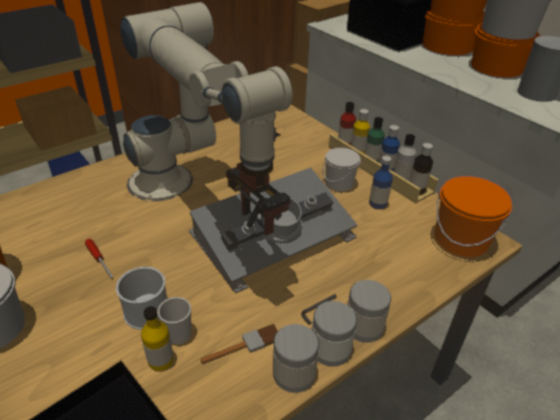

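View pics/side.png

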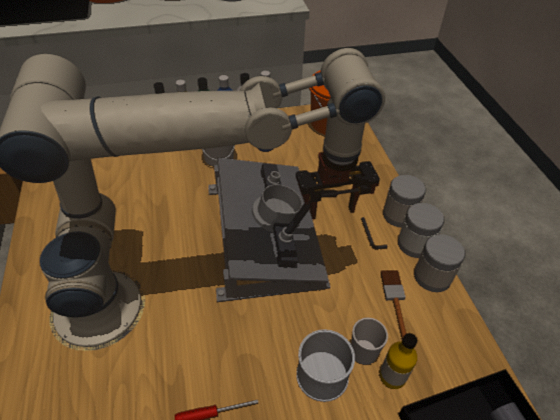

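The scene view shows the stand with pan at about (270,215) and the tin at (143,297). In the side view the clamp screw is near (288,235), the key rises to about (305,180), and the tin is at (325,362).

```bash
python3 - <<'E'
from h import *
d=np.load("side.npz");W=d["W"]
for u,v in [(288,230),(287,238),(294,222),(300,205),(305,190),(308,180),(285,262),(325,338),(325,388),(300,362),(351,362),(325,370),(255,260),(280,200)]:
    print((u,v),np.round(W[v,u],3))
# tin rim: points z~0.105
S=np.load("scene.npz");
m=(abs(W[...,2]-.103)<.008)&(W[...,1]<-.2); p=W[m][:, :2]
print(len(p),p.min(0),p.max(0))
c=d["f"][150:280,215:355]; c2=cv2.resize(c,None,fx=4,fy=4,interpolation=3)
w=np.load("wrist.npz")["f"]; c2=cv2.convertScaleAbs(c2,alpha=1.6,beta=25)
save("crop1.png",c2); save("wrist1.png",w)
E
```

```text
(288, 230) [0.504 0.032 0.141]
(287, 238) [0.501 0.028 0.114]
(294, 222) [0.518 0.032 0.169]
(300, 205) [0.561 0.125 0.124]
(305, 190) [ 0.52  -0.029  0.342]
(308, 180) [ 0.533 -0.005  0.346]
(285, 262) [ 0.482 -0.031  0.095]
(325, 338) [ 0.526 -0.241  0.072]
(325, 388) [ 0.494 -0.349  0.065]
(300, 362) [ 0.45  -0.299  0.107]
(351, 362) [ 0.556 -0.322  0.107]
(325, 370) [ 0.519 -0.286  0.003]
(255, 260) [ 0.409 -0.011  0.097]
(280, 200) [0.522 0.194 0.081]
779 [ 0.44833714 -0.36416942] [ 0.68443469 -0.22300757]
```

View pics/crop1.png

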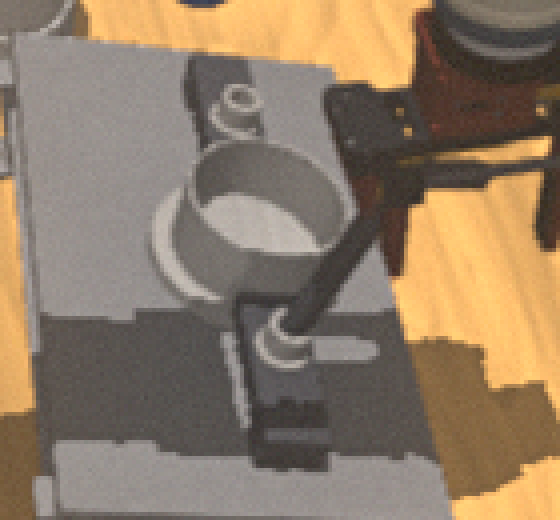

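View pics/wrist1.png

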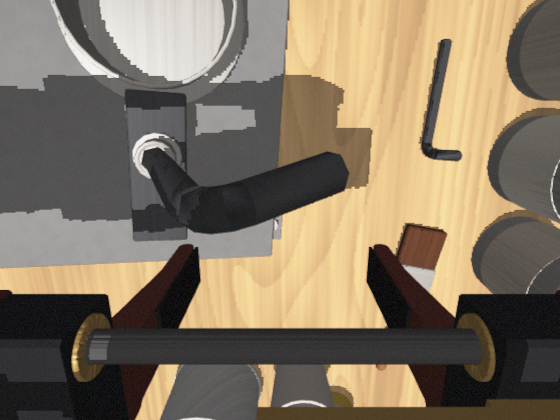

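The wrist view shows the key's long arm from the screw head (158,152) to the bend at (200,212), and the short arm out to (337,172). I'll measure both from the depth.

```bash
python3 - <<'E'
from h import *
d=np.load("wrist.npz");W=d["W"];f=d["f"].astype(int)
hsv=cv2.cvtColor(d["f"],cv2.COLOR_RGB2HSV)
for u,v in [(155,152),(165,175),(180,200),(195,190),(200,215),(240,205),(280,190),(320,175),(335,170),(140,160),(175,140),(160,230),(60,200)]:
    print((u,v),np.round(W[v,u],3),f[v,u])
# key mask: dark, above z .13
m=(W[...,2]>.15)&(np.arange(560)[None,:]<352)&(np.arange(420)[:,None]<236)&(f.sum(-1)<200)
P=W[m]; print(len(P),np.nanmin(P,0),np.nanmax(P,0))
s=P[(P[:,0]>.60)]; 
c=s.mean(0);u,S,V=np.linalg.svd(s-c);print("short",c,V[0],S/np.sqrt(len(s)),s.min(0),s.max(0))
# head
n=np.array([np.sin(.2618),0,np.cos(.2618)])
h=(abs(np.arange(560)[None,:]-158)<40)&(abs(np.arange(420)[:,None]-155)<35)&(f.sum(-1)>300)&(W[...,2]>.115)&(W[...,2]<.14)
H=W[h];t=H@n;print("head",len(H),np.percentile(t,[5,50,95]),H.min(0),H.max(0))
top=H[abs(t-np.percentile(t,90))<.004];A=np.c_[2*top[:,1],2*top[:,0]/np.cos(.2618)*1,np.ones(len(top))]
# circle fit in plane coords (e1 down slope, y)
e1=np.array([np.cos(.2618),0,-np.sin(.2618)]);a=top@e1;b=top[:,1]
x=np.linalg.lstsq(np.c_[2*a,2*b,np.ones(len(a))],a*a+b*b,rcond=None)[0];r=np.sqrt(x[2]+x[0]**2+x[1]**2)
print("mouth",x[0]*e1+np.array([0,x[1],0])+n*np.median(top@n),r,len(top))
# plate plane
pl=W[225:250,20:120].reshape(-1,3);c=pl.mean(0);print("plate n",np.linalg.svd(pl-c)[2][2],c)
# pan tin rim
d=np.load("side.npz");W2=d["W"];p=W2[325:400,295:358].reshape(-1,3);p=p[abs(p[:,2]-.105)<.006]
x=np.linalg.lstsq(np.c_[2*p[:,:2],np.ones(len(p))],(p[:,:2]**2).sum(1),rcond=None)[0];print("tin",x[:2],np.sqrt(x[2]+x[0]**2+x[1]**2),len(p))
E
```

```text
(155, 152) [0.507 0.05  0.139] [48 48 47]
(165, 175) [0.539 0.047 0.212] [45 46 49]
(180, 200) [0.557 0.045 0.251] [56 55 57]
(195, 190) [0.563 0.048 0.247] [42 42 41]
(200, 215) [0.567 0.041 0.259] [33 33 33]
(240, 205) [0.582 0.044 0.257] [36 34 35]
(280, 190) [0.598 0.049 0.252] [48 47 48]
(320, 175) [0.614 0.053 0.243] [41 42 43]
(335, 170) [0.621 0.055 0.241] [50 51 51]
(140, 160) [0.492 0.043 0.131] [235 232 227]
(175, 140) [0.511 0.055 0.104] [49 47 50]
(160, 230) [ 0.492 -0.022  0.106] [50 49 50]
(60, 200) [0.404 0.003 0.097] [84 84 82]
9157 [0.46167308 0.03074127 0.15016387] [0.62671585 0.14171989 0.26182278]
short [0.61196895 0.05180709 0.2434946 ] [-0.82193644 -0.33420041  0.46122725] [0.00839155 0.00505151 0.00243218] [0.60000232 0.03898863 0.22837936] [0.62671585 0.06133672 0.25312365]
head 417 [0.25256278 0.25421507 0.25556304] [0.48867578 0.02839669 0.11561569] [0.5127278  0.05683147 0.13869746]
mouth [0.50250708 0.04223099 0.12854459] 0.01226278137579336 404Traceback (most recent call last):
  File "<stdin>", line 21, in <module>
    u, s, vh = gufunc(a, signature=signature)
               ~~~~~~^^^^^^^^^^^^^^^^^^^^^^^^
    raise LinAlgError("SVD did not converge")
numpy.linalg.LinAlgError: SVD did not converge
```

```bash
python3 - <<'E'
from h import *
d=np.load("wrist.npz");W=d["W"];f=d["f"].astype(int)
pl=W[225:250,20:120].reshape(-1,3);pl=np.r_[pl,W[20:70,10:45].reshape(-1,3),W[100:250,248:262].reshape(-1,3)];pl=pl[np.isfinite(pl[:,0])];pl=pl[pl[:,2]<.2]
for _ in range(4):
    c=pl.mean(0);n=np.linalg.svd(pl-c,full_matrices=False)[2][2];n*=np.sign(n[2]);r=(pl-c)@n;pl=pl[abs(r)<max(.002,1.5*r.std())]
print("plate n",n,c,r.std(),len(pl),"z at origin",(0.075), "tilt",np.degrees(np.arccos(n[2])),"yaw",np.degrees(np.arctan2(n[1],n[0])))
m=(W[...,2]>.15)&(np.arange(560)[None,:]<352)&(np.arange(420)[:,None]<236)&(np.arange(420)[:,None]>140)&(np.arange(560)[None,:]>145)&(f.sum(-1)<220)
P=W[m];P=P[np.isfinite(P[:,0])]
for lo in np.arange(.505,.63,.01):
    q=P[(P[:,0]>=lo)&(P[:,0]<lo+.01)]
    if len(q)>5:
        t=q[np.argsort(-q[:,2])[:max(5,len(q)//15)]]
        print(round(lo,3),len(q),"y",np.round([q[:,1].min(),q[:,1].max()],4),"ridge",np.round(t.mean(0),4),"zmin",round(q[:,2].min(),3))
d=np.load("side.npz");W2=d["W"];p=W2[325:400,295:358].reshape(-1,3);p=p[abs(p[:,2]-.105)<.006]
x=np.linalg.lstsq(np.c_[2*p[:,:2],np.ones(len(p))],(p[:,:2]**2).sum(1),rcond=None)[0];print("tin",x[:2],np.sqrt(x[2]+x[0]**2+x[1]**2),len(p))
E
```

```text
plate n [ 0.25796137 -0.01798821  0.96598776] [0.44601751 0.0308994  0.08565406] 0.0007532422081575053 5561 z at origin 0.075 tilt 14.986283164856355 yaw -3.9889029208810327
0.505 81 y [0.039  0.0499] ridge [0.5143 0.0412 0.1692] zmin 0.15
0.515 192 y [0.0381 0.0506] ridge [0.5242 0.0405 0.19  ] zmin 0.15
0.525 259 y [0.0379 0.0503] ridge [0.5342 0.041  0.2101] zmin 0.159
0.535 361 y [0.0375 0.0497] ridge [0.5441 0.04   0.2309] zmin 0.177
0.545 565 y [0.0322 0.0492] ridge [0.554  0.0392 0.2489] zmin 0.196
0.555 886 y [0.0306 0.0489] ridge [0.5638 0.0396 0.2572] zmin 0.216
0.565 1123 y [0.0313 0.0504] ridge [0.5724 0.0405 0.2602] zmin 0.245
0.575 1259 y [0.0329 0.0526] ridge [0.5781 0.0415 0.2606] zmin 0.245
0.585 1267 y [0.0349 0.0552] ridge [0.5867 0.0433 0.2583] zmin 0.239
0.595 1165 y [0.037  0.0577] ridge [0.5964 0.0457 0.2539] zmin 0.235
0.605 1057 y [0.04   0.0603] ridge [0.6066 0.0484 0.2493] zmin 0.23
0.615 919 y [0.0424 0.0614] ridge [0.6164 0.0508 0.2447] zmin 0.228
0.625 71 y [0.045  0.0578] ridge [0.6253 0.0525 0.2409] zmin 0.235
tin [ 0.50820671 -0.29483907] 0.057461935014902446 514
```

```bash
cat > plan.py <<'E'
from h import *
from scipy.spatial.transform import Rotation as R
g=grip_point_offset
s=np.array([.258,-.018,.966]);s/=np.linalg.norm(s)
mouth=np.array([.5025,.0422,.1285]);floor=mouth-.017*s
t=np.array([np.cos(np.radians(13.1)),np.sin(np.radians(13.1)),0]);t-=s*(t@s)  # horizontal yaw -> plate plane
t[2]=-(s[0]*np.cos(np.radians(13.1))+s[1]*np.sin(np.radians(13.1)))/s[2];t[:2]=[np.cos(np.radians(13.1)),np.sin(np.radians(13.1))];t/=np.linalg.norm(t)
c,sn=np.cos(np.radians(10)),np.sin(np.radians(10))
u=s*c+t*sn; S=t*c-s*sn; Y=np.cross(u,S)   # Y ~ world +y
def frame(z,y): y=y/np.linalg.norm(y); return np.c_[np.cross(y,z),y,z]
def rows(p0,R0,p1,R1,n,op):
    """n equal rows, straight line, steady turn"""
    rv=(R.from_matrix(R0).inv()*R.from_matrix(R1)).as_rotvec(); A=R0.copy();d=(p1-p0)/n;out=[]
    for i in range(n):
        sh=A.T@d/.04; out.append([op]+np.round(sh,2).tolist()+np.round(np.degrees(rv/n)/8,3).tolist()); A=A@R.from_rotvec(rv/n).as_matrix()
    m=np.abs(np.array(out)[:,1:]).max()
    print("max",round(m,2)); 
    for i in range(0,n,5): print(out[i:i+5])
def cur():
    st=read_state(); return np.array(st["tool_pos"]),np.array(st["eef_rot"])
E
python3 - <<'E'
from plan import *
print(u,S,Y,floor)
p,A=cur()
gp=floor+u*.088; print("grip",gp, "tcp pre",gp+S*(g-.11))
p1=p+[0,0,.1]
down=frame(np.array([0,0,-1.]),np.array([0,1.,0]))
print("tgt",frame(S,Y))
rows(p1,A,np.array([.44,.02,.33]),down,13,87)
E
```

```text
[0.41792393 0.02040274 0.90825289] [ 0.8844343   0.21936525 -0.41189179] [-0.20764284  0.97542945  0.07363311] [0.4981141  0.04250599 0.11207836]
grip [0.5348914  0.04430143 0.19200462] tcp pre [0.45414255 0.02427339 0.22961034]
tgt [[-0.41792393 -0.20764284  0.8844343 ]
 [-0.02040274  0.97542945  0.21936525]
 [-0.90825289  0.07363311 -0.41189179]]
max 0.86
[[87, 0.04, -0.31, -0.02, -0.001, -0.001, -0.865], [87, 0.08, -0.3, -0.02, -0.001, -0.001, -0.865], [87, 0.11, -0.29, -0.02, -0.001, -0.001, -0.865], [87, 0.14, -0.27, -0.02, -0.001, -0.001, -0.865], [87, 0.18, -0.25, -0.02, -0.001, -0.001, -0.865]]
[[87, 0.21, -0.23, -0.02, -0.001, -0.001, -0.865], [87, 0.23, -0.2, -0.02, -0.001, -0.001, -0.865], [87, 0.26, -0.17, -0.02, -0.001, -0.001, -0.865], [87, 0.27, -0.14, -0.02, -0.001, -0.001, -0.865], [87, 0.29, -0.11, -0.02, -0.001, -0.001, -0.865]]
[[87, 0.3, -0.07, -0.02, -0.001, -0.001, -0.865], [87, 0.31, -0.04, -0.02, -0.001, -0.001, -0.865], [87, 0.31, 0.0, -0.02, -0.001, -0.001, -0.865]]
```

>>> {"op": "move_arm", "data": {"moves": [[[87,0,0,-0.9,0,0,0],[87,0,0,-0.9,0,0,0],[87,0,0,-0.9,0,0,0]]]}}

```text
clock: 0.45
tool_pos: [0.5997, 0.0, 0.3313]
eef_rot: [[0.0, 1.0, -0.001], [1.0, -0.0, 0.0], [0.0, -0.001, -1.0]]
force: [0.3, -0.2, -0.4]
grip_width: 0.989
grasp_force: 0.0
```

>>> {"op": "move_arm", "data": {"moves": [[[87,0.04,-0.31,0,0,0,-0.865],[87,0.08,-0.3,0,0,0,-0.865],[87,0.11,-0.29,0,0,0,-0.865],[87,0.14,-0.27,0,0,0,-0.865],[87,0.18,-0.25,0,0,0,-0.865]]]}}

```text
clock: 0.95
tool_pos: [0.5382, 0.008, 0.3302]
eef_rot: [[-0.572, 0.82, -0.001], [0.82, 0.572, 0.0], [0.0, -0.001, -1.0]]
force: [0.1, -0.3, -0.2]
grip_width: 0.989
grasp_force: 0.0
```

>>> {"op": "move_arm", "data": {"moves": [[[87,0.21,-0.23,0,0,0,-0.865],[87,0.23,-0.2,0,0,0,-0.865],[87,0.26,-0.17,0,0,0,-0.865],[87,0.27,-0.14,0,0,0,-0.865],[87,0.29,-0.11,0,0,0,-0.865]]]}}

```text
clock: 1.45
tool_pos: [0.477, 0.0162, 0.3303]
eef_rot: [[-0.937, 0.35, -0.001], [0.35, 0.937, 0.0], [0.001, -0.0, -1.0]]
force: [0.1, -1.0, 0.1]
grip_width: 0.989
grasp_force: 0.0
```

>>> {"op": "move_arm", "data": {"moves": [[[87,0.3,-0.07,0,0,0,-0.865],[87,0.31,-0.04,0,0,0,-0.865],[87,0.31,0,0,0,0,-0.865]]]}}

```text
clock: 1.75
tool_pos: [0.4401, 0.0207, 0.3304]
eef_rot: [[-1.0, -0.004, -0.0], [-0.004, 1.0, 0.0], [0.0, 0.0, -1.0]]
force: [1.3, 0.3, 0.1]
grip_width: 0.985
grasp_force: 0.0
```

```bash
python3 - <<'E'
from plan import *
st=read_state();print(np.round(st["q"],3),st["clock"],np.linalg.norm(st["force"]))
p,A=cur();print(p,A.round(3).tolist())
gp=floor+u*.088
rows(p,A,gp+S*(g-.12),frame(S,Y),10,87)
E
```

```text
[-0.03  -0.28   1.385  0.     2.037 -1.605] 1.75 1.3031262686486085
[0.44006153 0.0207166  0.33035321] [[-1.0, -0.004, -0.0], [-0.004, 1.0, 0.0], [0.0, 0.0, -1.0]]
max 0.81
[[87, -0.01, 0.0, 0.24, -0.131, -0.812, -0.1], [87, 0.01, -0.0, 0.24, -0.131, -0.812, -0.1], [87, 0.04, -0.01, 0.24, -0.131, -0.812, -0.1], [87, 0.07, -0.01, 0.23, -0.131, -0.812, -0.1], [87, 0.09, -0.01, 0.22, -0.131, -0.812, -0.1]]
[[87, 0.12, -0.01, 0.21, -0.131, -0.812, -0.1], [87, 0.14, -0.02, 0.2, -0.131, -0.812, -0.1], [87, 0.16, -0.02, 0.18, -0.131, -0.812, -0.1], [87, 0.18, -0.02, 0.16, -0.131, -0.812, -0.1], [87, 0.2, -0.02, 0.14, -0.131, -0.812, -0.1]]
```

>>> {"op": "move_arm", "data": {"moves": [[[87,0,0,0.24,-0.131,-0.812,-0.1],[87,0.01,0,0.24,-0.131,-0.812,-0.1],[87,0.04,-0.01,0.24,-0.131,-0.812,-0.1],[87,0.07,-0.01,0.23,-0.131,-0.812,-0.1],[87,0.09,-0.01,0.22,-0.131,-0.812,-0.1]]]}}

```text
clock: 2.25
tool_pos: [0.4449, 0.0213, 0.2828]
eef_rot: [[-0.842, -0.092, 0.532], [-0.042, 0.993, 0.107], [-0.538, 0.068, -0.84]]
force: [-70.8, 0.5, 11.3]
grip_width: 0.993
grasp_force: 0.0
```

>>> {"op": "move_arm", "data": {"moves": [[[87,0.12,-0.01,0.21,-0.131,-0.812,-0.1],[87,0.14,-0.02,0.2,-0.131,-0.812,-0.1],[87,0.16,-0.02,0.18,-0.131,-0.812,-0.1],[87,0.18,-0.02,0.16,-0.131,-0.812,-0.1],[87,0.2,-0.02,0.14,-0.131,-0.812,-0.1]]]}}

```text
clock: 2.75
tool_pos: [0.5658, -0.0027, 0.2569]
eef_rot: [[-0.492, -0.231, 0.84], [-0.025, 0.968, 0.251], [-0.87, 0.102, -0.481]]
force: [0.0, 1.8, 0.2]
grip_width: 0.99
grasp_force: 0.0
```

```bash
python3 - <<'E'
from plan import *
st=read_state();print(np.round(st["q"],3),st["clock"],np.linalg.norm(st["force"]))
p,A=cur();gp=floor+u*.088
print(p,A.round(3).tolist(),"err vs frame",frame(S,Y).round(3).tolist())
rows(p,A,gp+S*g,frame(S,Y),4,87)
c=camera("wrist");W=cloud(c,ext(c,st));np.savez("w2.npz",W=W,f=c["frame"]);save("w2.png",c["frame"])
E
```

```text
[-0.439 -0.856  2.213  0.764  1.004 -2.335] 2.75 1.7713829818348723
[ 0.56580639 -0.00266773  0.25692501] [[-0.492, -0.231, 0.84], [-0.025, 0.968, 0.251], [-0.87, 0.102, -0.481]] err vs frame [[-0.418, -0.208, 0.884], [-0.02, 0.975, 0.219], [-0.908, 0.074, -0.412]]
max 0.44
[[87, 0.43, 0.28, 0.22, 0.061, -0.146, -0.026], [87, 0.43, 0.29, 0.21, 0.061, -0.146, -0.026], [87, 0.44, 0.29, 0.2, 0.061, -0.146, -0.026], [87, 0.44, 0.29, 0.19, 0.061, -0.146, -0.026]]
```

View pics/w2.png

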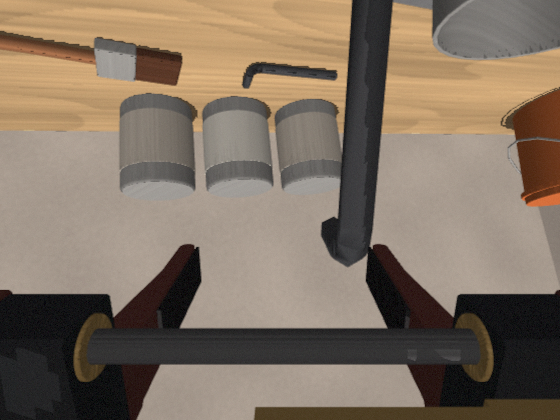

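The wrist view (upside down, bench at top) shows the key still standing at columns 340–390 with its end at (345,240). It sits between the open fingers near the right one, and the arm hit its q2 limit. I'll fit the arm's geometry so I can check reach before moving again.

```bash
cat > kin.py <<'E'
from plan import *
from scipy.optimize import least_squares
Z=[([-.057,.0915,1.2315],[.6,0,.222],[-.002,0,-1]),([-.03,-.28,1.385],[.44006,.02072,.33035],[0,0,-1])]
st=read_state();
import json,os
if not os.path.exists("st.json"): json.dump([list(map(float,st["q"][:3])),np.array(st["tool_pos"]).tolist(),np.array(st["eef_rot"])[:,2].tolist(),float(st["q"][4])],open("st.json","w"))
z3=json.load(open("st.json"));Z.append(z3[:3])
def wc(q,P):
    a1,h,L1,L2,dy=P[:5];r=a1+L1*np.sin(q[1])+L2*np.sin(q[1]+q[2]);z=h+L1*np.cos(q[1])+L2*np.cos(q[1]+q[2])
    return np.array([r*np.cos(q[0])-dy*np.sin(q[0]),r*np.sin(q[0])+dy*np.cos(q[0]),z])
res=least_squares(lambda P:np.concatenate([wc(q,P)+P[5]*np.array(d)-p for q,p,d in Z]+[.05*(P-[0,.3,.4,.4,.034,.25])*.02]),[0,.3,.4,.4,.034,.25]);P=res.x
LO=np.array([-2.87,-.86,.17]);HI=np.array([2.87,2.18,2.46])
def ik(tcp,zdir):
    w=np.array(tcp)-P[5]*np.array(zdir)
    b=None
    for q0 in ([0,0,1.3],[-.4,-.6,1.8],[.2,.5,1.]):
        r=least_squares(lambda q:wc(q,P)-w,q0,bounds=(LO,HI))
        if b is None or r.cost<b.cost:b=r
    q=b.x;f=np.array([np.cos(q[0])*np.sin(q[1]+q[2]),np.sin(q[0])*np.sin(q[1]+q[2]),np.cos(q[1]+q[2])])
    return q.round(2),round(float(np.arccos(np.clip(f@zdir,-1,1))),2),"err mm",round(1e3*np.sqrt(2*b.cost),1)
E
python3 - <<'E'
from kin import *
print(P.round(4),np.abs(res.fun[:9]).max(), ik(z3[1],z3[2]),z3[3])
gp=floor+u*.088
for al in (0,10,20,30,40):   # tool pitched down from S by al
    c,sn=np.cos(np.radians(al)),np.sin(np.radians(al));a=S*c-u*sn
    for back in (0,.06,.1): print("pick",al,back,ik(gp+a*(g-back),a))
    L=-t; af=-s*c+L*sn
    for up in (0,.04):print("ins",al,up,ik(floor+s*(.065+up)+L*.072+af*g,af))
    L2=R.from_rotvec(-s*1.03).apply(L);af=-s*c+L2*sn
    print("tight",al,ik(floor+s*.065+L2*.072+af*g,af))
W=np.load("w2.npz")["W"]
for uv in [(372,20),(365,80),(360,140),(350,200),(345,235),(345,255)]:print(uv,W[uv[1],uv[0]].round(3))
E
```

```text
[0.0379 0.0593 0.3689 0.551  0.0368 0.3353] 0.010940908451728792 (array([-0.42, -0.86,  2.23]), 0.99, 'err mm', np.float64(2.3)) 1.0005392145842236
pick 0 0 (array([-0.22, -0.86,  2.39]), 0.65, 'err mm', np.float64(54.8))
pick 0 0.06 (array([-0.31, -0.86,  2.33]), 0.75, 'err mm', np.float64(103.6))
pick 0 0.1 (array([-0.4 , -0.86,  2.28]), 0.85, 'err mm', np.float64(133.7))
ins 0 0 (array([-0.03, -0.15,  1.59]), 1.97, 'err mm', np.float64(0.0))
ins 0 0.04 (array([-0.03, -0.11,  1.47]), 2.04, 'err mm', np.float64(0.0))
tight 0 (array([ 0.09, -0.08,  1.53]), 1.95, 'err mm', np.float64(0.0))
pick 10 0 (array([-0.2 , -0.86,  2.3 ]), 0.85, 'err mm', np.float64(23.7))
pick 10 0.06 (array([-0.27, -0.86,  2.22]), 0.96, 'err mm', np.float64(63.4))
pick 10 0.1 (array([-0.34, -0.86,  2.15]), 1.05, 'err mm', np.float64(86.9))
ins 10 0 (array([-0.01, -0.02,  1.5 ]), 2.1, 'err mm', np.float64(0.0))
ins 10 0.04 (array([-0.01,  0.02,  1.38]), 2.17, 'err mm', np.float64(0.0))
tight 10 (array([ 0.02, -0.  ,  1.48]), 2.04, 'err mm', np.float64(0.0))
pick 20 0 (array([-0.18, -0.8 ,  2.19]), 1.04, 'err m
[... 757 characters left out ...]
.0))
tight 30 (array([-0.1 ,  0.15,  1.43]), 2.2, 'err mm', np.float64(0.0))
pick 40 0 (array([-0.1, -0.5,  1.9]), 1.34, 'err mm', np.float64(0.0))
pick 40 0.06 (array([-0.13, -0.53,  1.82]), 1.45, 'err mm', np.float64(0.0))
pick 40 0.1 (array([-0.16, -0.54,  1.76]), 1.53, 'err mm', np.float64(0.0))
ins 40 0 (array([0.04, 0.32, 1.31]), 2.45, 'err mm', np.float64(0.0))
ins 40 0.04 (array([0.04, 0.35, 1.21]), 2.53, 'err mm', np.float64(0.0))
tight 40 (array([-0.14,  0.21,  1.42]), 2.27, 'err mm', np.float64(0.0))
(372, 20) [0.508 0.038 0.154]
(365, 80) [0.519 0.037 0.177]
(360, 140) [0.532 0.036 0.201]
(350, 200) [0.545 0.033 0.228]
(345, 235) [0.557 0.033 0.245]
(345, 255) [0.566 0.035 0.254]
```

```bash
cat >> kin.py <<'E'
al=np.radians(40); a40=S*np.cos(al)-u*np.sin(al); F40=frame(a40,Y); gp=floor+u*.092
E
python3 - <<'E'
from kin import *
p,A=cur(); m=np.array([.52,0,.335]); pre=gp+a40*(g-.1)
print(pre,F40.round(3).tolist())
for x in(m,pre):print(ik(x,a40))
rows(p,A,m,F40,5,87); rows(m,F40,pre,F40,3,87)
E
```

```text
[0.50332118 0.03178732 0.26875406] [[-0.889, -0.208, 0.409], [-0.157, 0.975, 0.155], [-0.431, 0.074, -0.899]]
(array([-0.23, -0.42,  1.54]), 1.64, 'err mm', np.float64(0.0))
(array([-0.16, -0.54,  1.75]), 1.53, 'err mm', np.float64(0.0))
max 0.88
[[87, -0.26, 0.11, -0.4, 0.059, 0.877, -0.008], [87, -0.21, 0.11, -0.43, 0.059, 0.877, -0.008], [87, -0.16, 0.11, -0.45, 0.059, 0.877, -0.008], [87, -0.1, 0.1, -0.47, 0.059, 0.877, -0.008], [87, -0.05, 0.1, -0.48, 0.059, 0.877, -0.008]]
max 0.48
[[87, 0.32, 0.25, 0.48, 0.0, 0.0, 0.0], [87, 0.32, 0.25, 0.48, 0.0, 0.0, 0.0], [87, 0.32, 0.25, 0.48, 0.0, 0.0, 0.0]]
```

>>> {"op": "move_arm", "data": {"moves": [[[87,-0.26,0.06,-0.4,0.06,0.877,0],[87,-0.21,0.1,-0.43,0.06,0.877,0],[87,-0.16,0.11,-0.45,0.06,0.877,0],[87,-0.1,0.1,-0.47,0.06,0.877,0],[87,-0.05,0.1,-0.48,0.06,0.877,0]]]}}

```text
clock: 3.3
tool_pos: [0.5187, -0.0017, 0.3454]
eef_rot: [[-0.892, -0.2, 0.405], [-0.152, 0.977, 0.148], [-0.426, 0.071, -0.902]]
force: [0.3, 1.1, 0.1]
grip_width: 0.987
grasp_force: 0.0
```

```bash
python3 - <<'E'
from kin import *
p,A=cur(); pre=gp+a40*(g-.1)
print(p,A.round(3).tolist(),read_state()["q"].round(2))
rows(p,A,pre,F40,4,87)
c=camera("wrist");s0=read_state();W=cloud(c,ext(c,s0));f=c["frame"].astype(int);np.savez("w3.npz",W=W,f=c["frame"])
m=(f.sum(-1)<200)&(W[...,2]>.14)&(W[...,2]<.275)&(W[...,1]>.015)&(W[...,1]<.075)&(W[...,0]>.5)&(W[...,0]<.64)
Q=W[m]
for lo in np.arange(.14,.26,.015):
    q=Q[(Q[:,2]>=lo)&(Q[:,2]<lo+.015)&(Q[:,0]<.575)]
    if len(q)>5: print(round(lo,3),len(q),"x",np.percentile(q[:,0],[3,97]).round(4),"y",np.percentile(q[:,1],[3,97]).round(4), "model",(floor+u*((lo+.0075-floor[2])/u[2])).round(4))
for lo in np.arange(.57,.63,.01):
    q=Q[(Q[:,0]>=lo)&(Q[:,0]<lo+.01)]
    if len(q)>5: print("S",round(lo,3),len(q),"y",np.percentile(q[:,1],[3,97]).round(4),"z",q[:,2].max().round(4))
E
```

```text
[ 0.51868851 -0.00170803  0.34541748] [[-0.892, -0.2, 0.405], [-0.152, 0.977, 0.148], [-0.426, 0.071, -0.902]] [-0.23 -0.45  1.55  0.24  1.66 -1.92]
max 0.42
[[87, 0.26, 0.19, 0.42, -0.011, -0.01, -0.011], [87, 0.26, 0.19, 0.42, -0.011, -0.01, -0.011], [87, 0.26, 0.19, 0.42, -0.011, -0.01, -0.011], [87, 0.26, 0.19, 0.42, -0.011, -0.01, -0.011]]
0.14 236 x [0.5006 0.5124] y [0.0332 0.0479] model [0.5144 0.0433 0.1475]
0.155 243 x [0.5072 0.5182] y [0.0322 0.0474] model [0.5213 0.0436 0.1625]
0.17 262 x [0.5143 0.5256] y [0.0323 0.0473] model [0.5282 0.044  0.1775]
0.185 273 x [0.5212 0.5329] y [0.032  0.0461] model [0.5351 0.0443 0.1925]
0.2 290 x [0.5286 0.54  ] y [0.0314 0.0459] model [0.542  0.0446 0.2075]
0.215 305 x [0.536  0.5473] y [0.0314 0.0456] model [0.5489 0.045  0.2225]
0.23 329 x [0.5436 0.5549] y [0.0308 0.0452] model [0.5558 0.0453 0.2375]
0.245 495 x [0.5507 0.5714] y [0.0315 0.0461] model [0.5627 0.0457 0.2525]
S 0.57 178 y [0.033  0.0475] z 0.2645
S 0.58 116 y [0.035  0.0509] z 0.2644
S 0.59 73 y [0.0372 0.0536] z 0.2611
S 0.6 61 y [0.0401 0.0558] z 0.2561
S 0.61 56 y [0.0427 0.0571] z 0.2516
S 0.62 23 y [0.0443 0.0538] z 0.2467
```

```bash
cat >> plan.py <<'E'
# refined from the second look
u=np.array([.435,-.018,.90]);u/=np.linalg.norm(u);_y=np.radians(13.5)
S=np.array([np.cos(_y),np.sin(_y),-(u[0]*np.cos(_y)+u[1]*np.sin(_y))/u[2]]);S/=np.linalg.norm(S);Y=np.cross(u,S)
keyref=np.array([.533,.0393,.1925])   # point on the long arm's axis
E
sed -i 's/gp=floor+u\*.092/gp=keyref+u*(.092-(keyref-floor)@u)/' kin.py
python3 - <<'E'
from kin import *
p,A=cur(); pre=gp+a40*(g-.1)
print(u,S,Y,gp,pre,"angle u-s",np.degrees(np.arccos(u@s)))
rows(p,A,pre,F40,4,87);rows(pre,F40,gp+a40*g,F40,4,87)
E
```

```text
[ 0.43509813 -0.01800406  0.90020302] [ 0.88160306  0.21165417 -0.42187506] [-0.18293626  0.97717878  0.10796277] [0.53490037 0.03922136 0.1964318 ] [0.50273228 0.0250988  0.26974931] angle u-s 10.840699504803528
max 0.43
[[87, 0.28, 0.15, 0.43, -0.05, 0.006, 0.058], [87, 0.28, 0.14, 0.43, -0.05, 0.006, 0.058], [87, 0.28, 0.14, 0.43, -0.05, 0.006, 0.058], [87, 0.28, 0.13, 0.43, -0.05, 0.006, 0.058]]
max 0.62
[[87, 0.0, -0.0, 0.62, 0.0, 0.0, 0.0], [87, 0.0, -0.0, 0.62, 0.0, 0.0, 0.0], [87, 0.0, -0.0, 0.62, 0.0, 0.0, 0.0], [87, 0.0, -0.0, 0.62, 0.0, 0.0, 0.0]]
```

>>> {"op": "move_arm", "data": {"moves": [[[87,0.28,0.15,0.43,-0.05,0.006,0.058],[87,0.28,0.14,0.43,-0.05,0.006,0.058],[87,0.28,0.14,0.43,-0.05,0.006,0.058],[87,0.28,0.13,0.43,-0.05,0.006,0.058]]]}}

```text
clock: 3.75
tool_pos: [0.5027, 0.0256, 0.2633]
eef_rot: [[-0.898, -0.184, 0.399], [-0.121, 0.977, 0.178], [-0.423, 0.111, -0.899]]
force: [0.4, -0.1, 0.2]
grip_width: 0.991
grasp_force: 0.0
```

>>> {"op": "move_arm", "data": {"moves": [[[87,0,0,0.6,0,0,0],[87,0,0,0.6,0,0,0],[70,0,0,0.6,0,0,0],[40,0,0,0.6,0,0,0],[24,0,0,0.08,0,0,0]]]}}

```text
clock: 4.25
tool_pos: [0.5417, 0.0437, 0.1711]
eef_rot: [[-0.9, -0.185, 0.394], [-0.122, 0.976, 0.179], [-0.418, 0.113, -0.901]]
force: [-0.3, 0.4, 0.0]
grip_width: 0.76
grasp_force: 0.0
```

```bash
python3 - <<'E'
from kin import *
p,A=cur(); st=read_state();print(p-(gp+a40*g),(A-F40).round(3).tolist(),st["grip_width"],st["force"],st["q"].round(2))
c=camera("wrist");save("w4.png",c["frame"])
E
```

```text
[-0.0005941   0.00126904 -0.00845884] [[-0.0, -0.002, -0.001], [0.0, -0.001, 0.005], [0.0, 0.005, 0.0]] 0.7596012737495168 [-0.30123653  0.35592414  0.0011488 ] [-0.13 -0.46  1.86  0.24  1.35 -1.87]
```

View pics/w4.png

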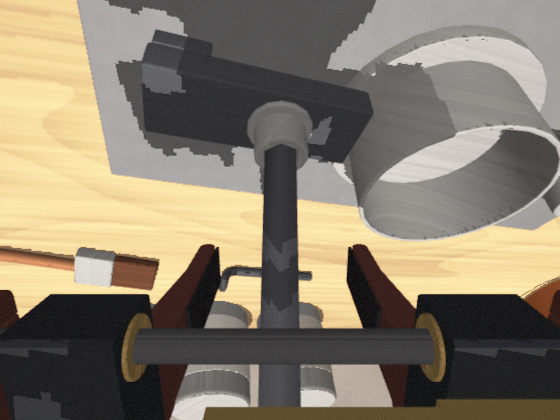

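Key is centred at column 282 between the fingers. I'll back off 7 mm along the fingers and close.

>>> {"op": "move_arm", "data": {"moves": [[[24,0,0,-0.18,0,0,0],[20,0,0,0,0,0,0],[10,0,0,0,0,0,0],[10,0,0,0,0,0,0],[10,0,0,0,0,0,0]]], "grip_force": 58}}

```text
clock: 4.8
tool_pos: [0.5401, 0.042, 0.1815]
eef_rot: [[-0.897, -0.186, 0.401], [-0.122, 0.976, 0.179], [-0.424, 0.112, -0.899]]
force: [-0.2, -0.7, 0.8]
grip_width: 0.253
grasp_force: 0.0
```

>>> {"op": "move_arm", "data": {"moves": [[[10,0,0,0,0,0,0],[10,0,0,0,0,0,0],[10,0,0,0,0,0,0]]]}}

```text
clock: 5.1
tool_pos: [0.5403, 0.0416, 0.1814]
eef_rot: [[-0.897, -0.186, 0.401], [-0.122, 0.976, 0.178], [-0.424, 0.111, -0.899]]
force: [0.7, -3.4, 0.1]
grip_width: 0.189
grasp_force: 58.0
```

```bash
python3 - <<'E'
from kin import *
p,A=cur(); st=read_state();print(p-(gp+a40*g),st["grip_width"]*88,st["grasp_force"],st["force"],st["wrist_torque"],st["clock"])
# extraction along long arm u, 60mm beyond, then up
p1=p+u*.07; rows(p,A,p1,A,4,10)
E
```

```text
[-0.00202112 -0.00086579  0.00178262] 16.66967598488016 57.9619574546814 [ 0.66004777 -3.37882146  0.07034067] [-0.78602637 -0.09604837 -0.15698224] 5.1
max 0.34
[[10, -0.34, 0.0, -0.28, 0.0, 0.0, 0.0], [10, -0.34, 0.0, -0.28, 0.0, 0.0, 0.0], [10, -0.34, 0.0, -0.28, 0.0, 0.0, 0.0], [10, -0.34, 0.0, -0.28, 0.0, 0.0, 0.0]]
```

>>> {"op": "move_arm", "data": {"moves": [[[10,-0.25,0,-0.2,0,0,0],[10,-0.3,0,-0.26,0,0,0],[10,-0.34,0,-0.28,0,0,0],[10,-0.34,0,-0.28,0,0,0],[10,-0.34,0,-0.28,0,0,0]]]}}

```text
clock: 5.6
tool_pos: [0.575, 0.0411, 0.2528]
eef_rot: [[-0.899, -0.186, 0.396], [-0.122, 0.976, 0.181], [-0.42, 0.114, -0.9]]
force: [0.5, -0.3, -4.3]
grip_width: 0.186
grasp_force: 58.0
```

>>> {"op": "move_arm", "data": {"moves": [[[10,-0.34,0,-0.5,0,0,0],[10,-0.34,0,-0.5,0,0,0],[10,-0.34,0,-0.5,0,0,0],[10,-0.2,0,-0.3,0,0,0],[10,0,0,0,0,0,0]]]}}

```text
clock: 6.1
tool_pos: [0.5909, 0.0339, 0.3409]
eef_rot: [[-0.897, -0.187, 0.4], [-0.123, 0.976, 0.18], [-0.424, 0.113, -0.898]]
force: [0.3, -0.4, -4.1]
grip_width: 0.187
grasp_force: 58.0
```

```bash
python3 - <<'E'
from kin import *
p,A=cur(); st=read_state();print(p,A.round(3).tolist(),st["grip_width"]*88,st["grasp_force"],st["force"],st["q"].round(2),st["clock"])
c=camera("wrist");f=c["frame"];save("w5.png",f)
E0=np.array(c["mount"]);W=cloud(c,E0);np.savez("w5.npz",W=W,f=f)  # tool coords
m=(f.astype(int).sum(-1)<220)&(W[...,2]>-.12)&(W[...,2]<.2)&(abs(W[...,1])<.03)&(np.arange(420)[:,None]<300)
for lo in np.arange(0,.12,.01):
    q=W[m&(W[...,0]>=lo)&(W[...,0]<lo+.01)]
    if len(q)>5:
        i=q[np.argsort(q[:,2])[:max(3,len(q)//20)]]
        print(round(lo,2),len(q),"y",np.percentile(q[:,1],[2,98]).round(4),"z",np.percentile(q[:,2],[2,50,98]).round(4))
E
```

```text
[0.59086192 0.0338644  0.34092045] [[-0.897, -0.187, 0.4], [-0.123, 0.976, 0.18], [-0.424, 0.113, -0.898]] 16.436783688289687 57.96636343002319 [ 0.30802115 -0.440516   -4.05552281] [-0.14 -0.27  1.42  0.24  1.6  -1.82] 6.1
0.0 1121 y [-0.0061  0.0105] z [-0.0393 -0.018  -0.0115]
0.01 3253 y [-0.0155  0.0196] z [-0.05   -0.0229 -0.0024]
0.02 802 y [-0.0061  0.01  ] z [-0.0072 -0.0011  0.0051]
0.03 1696 y [-0.0286  0.0287] z [-0.0877 -0.0848  0.0122]
0.04 668 y [-0.0061  0.0095] z [0.0094 0.0155 0.0214]
0.05 609 y [-0.0063  0.0096] z [0.0176 0.0238 0.0298]
0.06 552 y [-0.0061  0.0093] z [0.0262 0.0319 0.0375]
0.07 57 y [-0.0037  0.0069] z [0.0332 0.0354 0.0383]
```

View pics/w5.png

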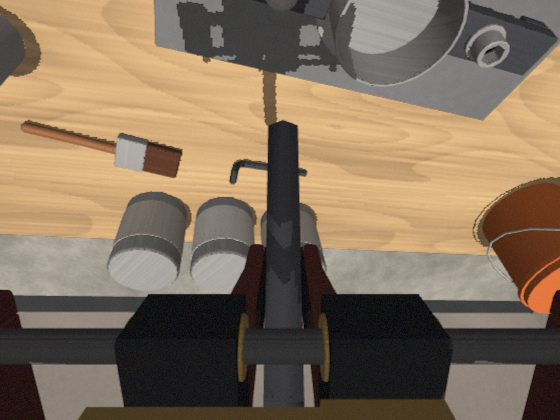

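The key hangs straight in the fingers, long tip at (283,122), and the in-hand geometry agrees with the design to about 1 mm. Next I plan the turn-over.

```bash
cat > ins.py <<'E'
from kin import *
th=np.radians(39.7);ct,sth=np.cos(th),np.sin(th)
Lt=np.array([ct,0,sth]);St=np.array([-sth,0,ct]);Q=np.array([0,0,-.0105])
tip=Q+.0867*Lt; org=tip-.160*Lt; sht=org+.065*St      # in tool frame
Y0=np.array([-.186,.976,.111]);fl=np.array([.4982,.042,.1125])
def keyframe(psi=0.):   # tool rotation with short arm along -s, key turned by psi clockwise about s
    Yn=Y0-(Y0@s)*s;Yn/=np.linalg.norm(Yn);Yn=R.from_rotvec(-s*psi).apply(Yn);L=np.cross(s,Yn)
    return np.c_[ct*L+sth*s,Yn,sth*L-ct*s],L
def tcp(up,psi=0.,dx=0,dy=0):
    A,L=keyframe(psi);e=np.cross(np.array([0,1,0]),s);e/=np.linalg.norm(e);f=np.cross(s,e)
    return fl+s*up+e*dx+f*dy-A@sht,A
E
python3 - <<'E'
from ins import *
p,A=cur();p1,A1=tcp(.10);p2,_=tcp(.027)
print(p1,A1.round(3).tolist(),ik(p1,A1[:,2]),ik(p2,A1[:,2]))
rows(p,A,p1,A1,12,10)
E
```

```text
[0.46300975 0.02249053 0.2839831 ] [[-0.563, -0.197, -0.803], [-0.172, 0.978, -0.119], [0.808, 0.071, -0.584]] (array([0.04, 0.42, 0.99]), 2.66, 'err mm', np.float64(0.0)) (array([0.04, 0.35, 1.21]), 2.52, 'err mm', np.float64(0.0))
max 0.83
[[10, 0.29, 0.01, -0.01, 0.028, 0.826, 0.001], [10, 0.29, 0.01, 0.03, 0.028, 0.826, 0.001], [10, 0.28, 0.01, 0.06, 0.028, 0.826, 0.001], [10, 0.28, 0.01, 0.09, 0.028, 0.826, 0.001], [10, 0.26, 0.01, 0.12, 0.028, 0.826, 0.001]]
[[10, 0.25, 0.01, 0.15, 0.028, 0.826, 0.001], [10, 0.23, 0.02, 0.18, 0.028, 0.826, 0.001], [10, 0.21, 0.02, 0.2, 0.028, 0.826, 0.001], [10, 0.18, 0.02, 0.23, 0.028, 0.826, 0.001], [10, 0.15, 0.02, 0.25, 0.028, 0.826, 0.001]]
[[10, 0.12, 0.02, 0.26, 0.028, 0.826, 0.001], [10, 0.09, 0.02, 0.27, 0.028, 0.826, 0.001]]
```

```bash
python3 - <<'E'
from ins import *
p,A=cur();p1,A1=tcp(.055);p2,_=tcp(.021)
print(p1,ik(p1,A1[:,2]))
rv=(R.from_matrix(A).inv()*R.from_matrix(A1)).as_rotvec()
for k in range(0,13,2):
    B=A@R.from_rotvec(rv*k/12).as_matrix();x=p+(p1-p)*k/12;print(k,ik(x,B[:,2]),(x+B@sht).round(3),(x+B@tip).round(3))
rows(p,A,p1,A1,12,10)
E
```

```text
[0.4514     0.02330051 0.24051405] (array([0.04, 0.37, 1.14]), 2.57, 'err mm', np.float64(0.0))
0 (array([-0.14, -0.23,  1.39]), 1.6, 'err mm', np.float64(0.0)) [0.676 0.045 0.387] [0.548 0.034 0.271]
2 (array([-0.1 , -0.1 ,  1.26]), 1.81, 'err mm', np.float64(0.0)) [0.661 0.047 0.35 ] [0.511 0.028 0.265]
4 (array([-0.07,  0.03,  1.15]), 2.01, 'err mm', np.float64(0.0)) [0.641 0.048 0.311] [0.477 0.022 0.263]
6 (array([-0.04,  0.14,  1.08]), 2.19, 'err mm', np.float64(0.0)) [0.616 0.048 0.272] [0.446 0.017 0.263]
8 (array([-0.01,  0.24,  1.05]), 2.34, 'err mm', np.float64(0.0)) [0.586 0.047 0.234] [0.419 0.013 0.265]
10 (array([0.02, 0.32, 1.07]), 2.47, 'err mm', np.float64(0.0)) [0.551 0.045 0.198] [0.396 0.009 0.267]
12 (array([0.04, 0.37, 1.14]), 2.57, 'err mm', np.float64(0.0)) [0.512 0.041 0.166] [0.378 0.006 0.268]
max 0.83
[[10, 0.35, 0.01, 0.07, 0.028, 0.826, 0.001], [10, 0.34, 0.01, 0.11, 0.028, 0.826, 0.001], [10, 0.33, 0.01, 0.14, 0.028, 0.826, 0.001], [10, 0.31, 0.01, 0.18, 0.028, 0.826, 0.001], [10, 0.28, 0.01, 0.21, 0.028, 0.826, 0.001]]
[[10, 0.26, 0.01, 0.25, 0.028, 0.826, 0.001], [10, 0.23, 0.01, 0.27, 0.028, 0.826, 0.001], [10, 0.19, 0.01, 0.3, 0.028, 0.826, 0.001], [10, 0.16, 0.02, 0.32, 0.028, 0.826, 0.001], [10, 0.12, 0.02, 0.33, 0.028, 0.826, 0.001]]
[[10, 0.08, 0.02, 0.35, 0.028, 0.826, 0.001], [10, 0.04, 0.02, 0.35, 0.028, 0.826, 0.001]]
```

>>> {"op": "move_arm", "data": {"moves": [[[10,0.35,0.01,0.07,0.028,0.826,0],[10,0.34,0.01,0.11,0.028,0.826,0],[10,0.33,0.01,0.14,0.028,0.826,0],[10,0.31,0.01,0.18,0.028,0.826,0],[10,0.28,0.01,0.21,0.028,0.826,0]]]}}

```text
clock: 6.65
tool_pos: [0.5319, 0.0294, 0.2969]
eef_rot: [[-0.97, -0.184, -0.157], [-0.196, 0.978, 0.065], [0.142, 0.094, -0.985]]
force: [0.5, 0.0, -4.8]
grip_width: 0.187
grasp_force: 58.0
```

>>> {"op": "move_arm", "data": {"moves": [[[10,0.26,0.01,0.25,0.028,0.826,0],[10,0.23,0.01,0.27,0.028,0.826,0],[10,0.19,0.01,0.3,0.028,0.826,0],[10,0.16,0.02,0.32,0.028,0.826,0],[10,0.12,0.02,0.33,0.028,0.826,0]]]}}

```text
clock: 7.15
tool_pos: [0.4745, 0.0249, 0.2553]
eef_rot: [[-0.729, -0.192, -0.656], [-0.195, 0.978, -0.07], [0.656, 0.076, -0.751]]
force: [0.5, -0.1, -4.6]
grip_width: 0.19
grasp_force: 58.0
```

>>> {"op": "move_arm", "data": {"moves": [[[10,0.08,0.02,0.35,0.028,0.826,0],[10,0.04,0.02,0.35,0.028,0.826,0],[10,0,0,0,0,0,0]]]}}

```text
clock: 7.45
tool_pos: [0.451, 0.0235, 0.2343]
eef_rot: [[-0.555, -0.198, -0.808], [-0.173, 0.977, -0.121], [0.814, 0.073, -0.576]]
force: [-0.3, 0.7, -5.0]
grip_width: 0.186
grasp_force: 58.0
```

```bash
python3 - <<'E'
from ins import *
p,A=cur();p1,A1=tcp(.055);st=read_state();print(p-p1,(A-A1).round(3).tolist(),st["q"].round(2),st["clock"],st["grip_width"]*88,st["force"])
p2,_=tcp(.022);rows(p,A,p2,A1,4,10)
for n,b in(("side",(200,150)),("scene",(190,130))):
    c=camera(n);np.savez(n+"2.npz",W=cloud(c,ext(c)),f=c["frame"],E=ext(c),K=K(c))
    f=c["frame"]
    if n=="side": save("s6.png",cv2.convertScaleAbs(cv2.resize(f[150:280,215:355],None,fx=4,fy=4,interpolation=3),alpha=1.6,beta=25))
c=camera("wrist");f=c["frame"];W=cloud(c,np.array(c["mount"]))
m=(f.astype(int).sum(-1)<220)&(W[...,2]>-.12)&(W[...,2]<.2)&(abs(W[...,1])<.02)&(np.arange(420)[:,None]<300)
for lo in (.04,.05,.06,.07):
    q=W[m&(W[...,0]>=lo)&(W[...,0]<lo+.01)]
    if len(q)>5:print(lo,len(q),np.percentile(q[:,1],[2,98]).round(4),np.percentile(q[:,2],[2,50,98]).round(4))
E
```

```text
[-0.00042595  0.00015775 -0.00622052] [[0.008, -0.001, -0.005], [-0.001, -0.0, -0.002], [0.005, 0.002, 0.008]] [ 0.04  0.48  1.01 -0.17  2.6  -1.86] 7.45 16.407963281434697 [-0.34356163  0.65722741 -4.98879319]
max 0.13
[[10, -0.1, 0.0, 0.13, 0.0, -0.018, 0.005], [10, -0.1, 0.0, 0.13, 0.0, -0.018, 0.005], [10, -0.1, 0.0, 0.13, 0.0, -0.018, 0.005], [10, -0.1, 0.0, 0.13, 0.0, -0.018, 0.005]]
0.04 647 [-0.006   0.0101] [0.0107 0.0168 0.0228]
0.05 520 [-0.0062  0.0098] [0.0192 0.0253 0.0312]
0.06 366 [-0.0059  0.0095] [0.0279 0.0336 0.0385]
```

View pics/s6.png

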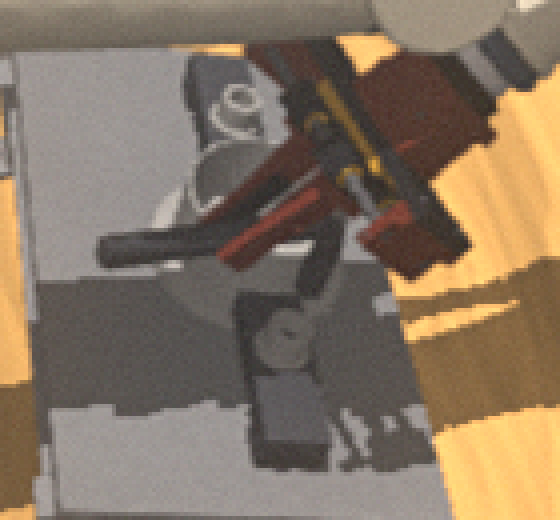

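The side crop shows the key turned over: long arm toward the robot, end at (105,250), and short arm's tip at (312,300) above the screw head at (285,335). I'll measure that offset in the fixed views.

```bash
python3 - <<'E'
from ins import *
p,A=cur();o=p+A@org;e=p+A@sht;d=(e-o)/.065
print("pred org",o,"short tip",e,"dir",d,"-s",-s)
m0=fl+.017*s
for n in("side2","scene2"):
    D=np.load(n+".npz");W=D["W"];f=D["f"].astype(int)
    r=W-o;ax=r@d;per=np.linalg.norm(r-ax[...,None]*d,axis=-1)
    m=(ax>.02)&(ax<.075)&(per<.02)
    q=W[m];print(n,len(q),"axial max",np.percentile(ax[m],[90,98,100]).round(4))
    E=D["E"];v=E[:3,3]-e;v-=d*(v@d);v/=np.linalg.norm(v);w=np.cross(d,v)
    for lo in(.02,.035,.05):
        k=m&(ax>lo)&(ax<lo+.015);k_=W[k]-o
        if k.sum()>3:print(lo,k.sum(),"toward cam",np.percentile(k_@v,[50,90]).round(4),"side extents",np.percentile(k_@w,[3,97]).round(4), "w",w.round(2))
    # head top ring
    r=W-m0;h=r@s;lat=r-h[...,None]*s;rad=np.linalg.norm(lat,axis=-1)
    k=(abs(h)<.006)&(rad<.022)&(f.sum(-1)>150);q=lat[k]
    if k.sum()>5:
        e1=np.cross([0,1,0],s);e2=np.cross(s,e1);print("head",k.sum(),"h med",np.median(h[k]).round(4),"e1",np.percentile(q@e1,[2,98]).round(4),"e2",np.percentile(q@e2,[2,98]).round(4))
E
```

```text
pred org [0.52988619 0.03967174 0.2290202 ] short tip [0.51345867 0.04089767 0.16614227] dir [-0.25273111  0.01886053 -0.96735271] -s [-0.25799432  0.0179996  -0.96597875]
side2 107 axial max [0.0656 0.0691 0.0723]
0.02 27 toward cam [0.0063 0.0089] side extents [-0.0096  0.0061] w [-0.83  0.51  0.23]
0.035 35 toward cam [0.0058 0.0087] side extents [-0.0099  0.0074] w [-0.83  0.51  0.23]
0.05 33 toward cam [0.0062 0.0091] side extents [-0.0094  0.0081] w [-0.83  0.51  0.23]
scene2 77 axial max [0.0627 0.0666 0.0682]
0.02 27 toward cam [0.007  0.0103] side extents [-0.0079  0.0071] w [-0.66 -0.73  0.16]
0.035 24 toward cam [0.008  0.0103] side extents [-0.0067  0.0088] w [-0.66 -0.73  0.16]
0.05 22 toward cam [0.0076 0.0105] side extents [-0.0069  0.0089] w [-0.66 -0.73  0.16]
head 53 h med -0.0009 e1 [-0.0129  0.0139] e2 [-0.0181  0.0095]
```

```bash
python3 - <<'E'
from ins import *
p,A=cur();p2,A1=tcp(.020);rows(p,A,p2,A1,4,10)
E
```

```text
max 0.17
[[10, -0.14, 0.0, 0.17, -0.001, 0.01, 0.0], [10, -0.14, 0.0, 0.17, -0.001, 0.01, 0.0], [10, -0.14, 0.0, 0.17, -0.001, 0.01, 0.0], [10, -0.14, 0.0, 0.17, -0.001, 0.01, 0.0]]
```

>>> {"op": "move_arm", "data": {"moves": [[[10,-0.14,0,0.17,0,0.01,0],[10,-0.14,0,0.17,0,0.01,0],[10,-0.14,0,0.17,0,0.01,0],[10,-0.12,0,0.15,0,0.01,0],[10,0,0,0,0,0,0]]]}}

```text
clock: 8.1
tool_pos: [0.4422, 0.0235, 0.2064]
eef_rot: [[-0.559, -0.197, -0.806], [-0.172, 0.978, -0.12], [0.811, 0.071, -0.58]]
force: [0.0, -0.1, -3.7]
grip_width: 0.187
grasp_force: 58.0
```

```bash
cat > chk.py <<'E'
from ins import *
import sys
def show(psi=0.):
    p,A=cur();st=read_state();A1,L=keyframe(psi);e=p+A@sht-fl
    e1=np.cross([0,1,0],s);e1/=np.linalg.norm(e1);e2=np.cross(s,e1)
    rv=np.degrees((R.from_matrix(A).inv()*R.from_matrix(A1)).as_rotvec())
    F=np.array(st["force"])
    print("tip mm: down-slope %.1f left %.1f up %.1f"%tuple(1e3*np.array([e@e1,e@e2,e@s])),"| force e1 %.1f e2 %.1f s %.1f"%(F@e1,F@e2,F@s),"| trq",np.round(st["wrist_torque"],2),"| turn err deg",rv.round(2),"q",st["q"].round(2),"t",st["clock"])
    for n,v in(("e1",e1),("e2",e2),("-s",-s)):print("1mm",n,(A.T@v/40).round(4))
    return p,A
if __name__=="__main__": show(float(sys.argv[1]) if len(sys.argv)>1 else 0.)
E
python3 chk.py
```

```text
tip mm: down-slope -0.4 left -0.5 up 19.2 | force e1 1.0 e2 -0.1 s -3.6 | trq [ 0.2  -0.8   0.03] | turn err deg [-0.01 -0.3   0.01] q [ 0.04  0.46  1.09 -0.15  2.54 -1.84] t 8.1
1mm e1 [-0.0187 -0.0052 -0.0157]
1mm e2 [-0.004   0.0244 -0.0034]
1mm -s [-0.0161  0.      0.0192]
```

>>> {"op": "move_arm", "data": {"moves": [[[10,-0.016,0,0.019,0,0,0],[10,-0.016,0,0.019,0,0,0],[10,-0.016,0,0.019,0,0,0],[10,-0.016,0,0.019,0,0,0],[10,0,0,0,0,0,0]]]}}

```text
clock: 8.6
tool_pos: [0.4418, 0.0236, 0.2038]
eef_rot: [[-0.56, -0.197, -0.804], [-0.171, 0.978, -0.12], [0.81, 0.07, -0.582]]
force: [-0.4, -0.6, -4.3]
grip_width: 0.192
grasp_force: 58.0
```

```bash
python3 chk.py
```

```text
tip mm: down-slope -0.0 left -0.4 up 16.7 | force e1 0.7 e2 -0.7 s -4.2 | trq [ 0.21 -0.85 -0.04] | turn err deg [-0.03 -0.19 -0.01] q [ 0.04  0.46  1.09 -0.15  2.53 -1.84] t 8.6
1mm e1 [-0.0188 -0.0052 -0.0157]
1mm e2 [-0.004   0.0244 -0.0034]
1mm -s [-0.016   0.      0.0192]
```

>>> {"op": "move_arm", "data": {"moves": [[[10,-0.024,0,0.029,0,0,0],[10,-0.024,0,0.029,0,0,0],[10,0,0,0,0,0,0]]]}}

```text
clock: 8.9
tool_pos: [0.4408, 0.0234, 0.2007]
eef_rot: [[-0.56, -0.197, -0.805], [-0.171, 0.978, -0.121], [0.811, 0.07, -0.581]]
force: [-0.3, -2.3, -3.8]
grip_width: 0.186
grasp_force: 58.0
```

>>> {"op": "move_arm", "data": {"moves": [[[10,-0.024,0,0.029,0,0,0],[10,0,0,0,0,0,0]]]}}

```text
clock: 9.1
tool_pos: [0.4405, 0.0235, 0.1994]
eef_rot: [[-0.56, -0.197, -0.805], [-0.171, 0.978, -0.12], [0.811, 0.07, -0.581]]
force: [-0.1, -2.2, -3.6]
grip_width: 0.189
grasp_force: 58.0
```

```bash
python3 chk.py
```

```text
tip mm: down-slope -0.1 left -0.7 up 12.2 | force e1 0.8 e2 -2.2 s -3.5 | trq [-0.25 -0.72  0.26] | turn err deg [-0.03 -0.21 -0.05] q [ 0.04  0.46  1.1  -0.15  2.53 -1.84] t 9.1
1mm e1 [-0.0188 -0.0052 -0.0157]
1mm e2 [-0.004   0.0245 -0.0034]
1mm -s [-0.016   0.      0.0192]
```

>>> {"op": "move_arm", "data": {"moves": [[[10,-0.022,-0.01,0.03,0,0,0],[10,-0.024,0,0.029,0,0,0],[10,0,0,0,0,0,0]]]}}

```text
clock: 9.4
tool_pos: [0.4397, 0.0233, 0.1964]
eef_rot: [[-0.56, -0.197, -0.805], [-0.171, 0.978, -0.12], [0.811, 0.07, -0.581]]
force: [-0.7, -3.1, -2.7]
grip_width: 0.192
grasp_force: 58.0
```

>>> {"op": "move_arm", "data": {"moves": [[[10,-0.024,0,0.029,0,0,0],[10,-0.024,0,0.029,0,0,0],[10,0,0,0,0,0,0]]]}}

```text
clock: 9.7
tool_pos: [0.4389, 0.0234, 0.1935]
eef_rot: [[-0.56, -0.197, -0.805], [-0.171, 0.978, -0.12], [0.81, 0.07, -0.582]]
force: [-1.2, -3.5, -1.0]
grip_width: 0.186
grasp_force: 58.0
```

```bash
python3 chk.py
```

```text
tip mm: down-slope -0.1 left -0.9 up 6.1 | force e1 -1.0 e2 -3.6 s -1.2 | trq [-0.28 -0.57  0.25] | turn err deg [-0.03 -0.2  -0.01] q [ 0.04  0.45  1.11 -0.15  2.52 -1.84] t 9.7
1mm e1 [-0.0188 -0.0052 -0.0157]
1mm e2 [-0.004   0.0244 -0.0034]
1mm -s [-0.016   0.      0.0192]
```

>>> {"op": "move_arm", "data": {"moves": [[[10,-0.022,-0.01,0.03,0,0,0],[10,-0.024,0,0.029,0,0,0],[10,0,0,0,0,0,0]]]}}

```text
clock: 10.0
tool_pos: [0.4381, 0.0231, 0.1904]
eef_rot: [[-0.56, -0.198, -0.805], [-0.172, 0.978, -0.12], [0.811, 0.071, -0.581]]
force: [-0.6, -1.1, -2.9]
grip_width: 0.19
grasp_force: 58.0
```

>>> {"op": "move_arm", "data": {"moves": [[[10,-0.024,0,0.029,0,0,0],[10,-0.024,0,0.029,0,0,0],[10,0,0,0,0,0,0]]]}}

```text
clock: 10.3
tool_pos: [0.4373, 0.0231, 0.1876]
eef_rot: [[-0.56, -0.197, -0.805], [-0.172, 0.978, -0.12], [0.81, 0.071, -0.582]]
force: [0.5, -1.6, -3.2]
grip_width: 0.186
grasp_force: 58.0
```

```bash
python3 chk.py
```

```text
tip mm: down-slope -0.1 left -1.2 up -0.1 | force e1 1.3 e2 -1.7 s -3.0 | trq [-0.1  -0.68  0.21] | turn err deg [-0.03 -0.2   0.01] q [ 0.04  0.45  1.13 -0.14  2.5  -1.84] t 10.3
1mm e1 [-0.0188 -0.0052 -0.0157]
1mm e2 [-0.004   0.0244 -0.0034]
1mm -s [-0.016   0.      0.0192]
```

Nearly at the floor. I'll press gently until the axial force rises.

>>> {"op": "move_arm", "data": {"moves": [[[10,-0.02,-0.005,0.024,0,0,0],[10,0,0,0,0,0,0]]]}}

```text
clock: 10.5
tool_pos: [0.4371, 0.023, 0.187]
eef_rot: [[-0.56, -0.197, -0.804], [-0.172, 0.978, -0.12], [0.81, 0.071, -0.582]]
force: [-0.7, -1.4, -0.1]
grip_width: 0.192
grasp_force: 58.0
```

>>> {"op": "move_arm", "data": {"moves": [[[10,-0.02,0,0.024,0,0,0],[10,0,0,0,0,0,0]]]}}

```text
clock: 10.7
tool_pos: [0.4367, 0.023, 0.1867]
eef_rot: [[-0.561, -0.197, -0.804], [-0.171, 0.978, -0.12], [0.81, 0.07, -0.582]]
force: [-1.6, -1.4, 4.1]
grip_width: 0.189
grasp_force: 58.0
```

```bash
python3 chk.py
```

```text
tip mm: down-slope -0.4 left -1.4 up -1.0 | force e1 -2.6 e2 -1.3 s 3.5 | trq [-0.12 -0.02  0.16] | turn err deg [-0.03 -0.16 -0.02] q [ 0.04  0.45  1.13 -0.14  2.5  -1.83] t 10.7
1mm e1 [-0.0188 -0.0052 -0.0157]
1mm e2 [-0.004   0.0244 -0.0034]
1mm -s [-0.016   0.      0.0192]
```

```bash
python3 - <<'E'
from ins import *
p,A=cur();c=p+A@sht;print("pivot",c.round(4).tolist())
for d in(4,2,1):
    r=R.from_rotvec(-s*np.radians(d));p1=c+r.apply(p-c);rv=np.degrees(A.T@(-s*np.radians(d)))/8
    print(d,(A.T@(p1-p)/.04).round(3),rv.round(3))
for ps in(.3,.6,.9,1.1):
    r=R.from_rotvec(-s*ps);print(ik(c+r.apply(p-c),r.apply(A[:,2])))
E
```

```text
pivot [0.4975, 0.0406, 0.1117]
4 [-0.004  0.139 -0.003] [-0.32   0.     0.384]
2 [-0.001  0.07  -0.001] [-0.16   0.     0.192]
1 [-0.     0.035 -0.   ] [-0.08   0.     0.096]
(array([-0.02,  0.33,  1.29]), 2.47, 'err mm', np.float64(0.0))
(array([-0.08,  0.3 ,  1.32]), 2.43, 'err mm', np.float64(0.0))
(array([-0.13,  0.25,  1.37]), 2.33, 'err mm', np.float64(0.0))
(array([-0.16,  0.2 ,  1.42]), 2.25, 'err mm', np.float64(0.0))
```

>>> {"op": "move_arm", "data": {"moves": [[[10,-0.004,0.139,-0.003,-0.32,0,0.384],[10,-0.004,0.139,-0.003,-0.32,0,0.384],[10,-0.004,0.139,-0.003,-0.32,0,0.384],[10,-0.004,0.139,-0.003,-0.32,0,0.384],[10,0,0,0,0,0,0]]]}}

```text
clock: 11.2
tool_pos: [0.4352, 0.0447, 0.1876]
eef_rot: [[-0.574, 0.073, -0.816], [0.043, 0.997, 0.059], [0.818, -0.001, -0.575]]
force: [-1.8, -2.0, 5.1]
grip_width: 0.188
grasp_force: 58.0
```

```bash
sed -i 's/fl=np.array(\[.4982,.042,.1125\])/fl=np.array([.4975,.0406,.1117])/' ins.py; python3 chk.py 0.279
```

```text
tip mm: down-slope -0.2 left -0.5 up 0.0 | force e1 -3.0 e2 -1.9 s 4.5 | trq [-0.13  0.23  0.73] | turn err deg [ 0.06 -0.2  -0.08] q [-0.01  0.45  1.13  0.08  2.51 -1.47] t 11.2
1mm e1 [-0.0191  0.0018 -0.016 ]
1mm e2 [0.0014 0.0249 0.0011]
1mm -s [-0.016   0.      0.0192]
```

>>> {"op": "move_arm", "data": {"moves": [[[10,-0.004,0.139,-0.003,-0.32,0,0.384],[10,-0.004,0.139,-0.003,-0.32,0,0.384],[10,-0.004,0.139,-0.003,-0.32,0,0.384],[10,-0.004,0.139,-0.003,-0.32,0,0.384],[10,0,0,0,0,0,0]]]}}

```text
clock: 11.7
tool_pos: [0.4396, 0.0666, 0.1869]
eef_rot: [[-0.53, 0.334, -0.779], [0.25, 0.94, 0.233], [0.81, -0.072, -0.582]]
force: [-1.5, -0.3, 6.3]
grip_width: 0.19
grasp_force: 58.0
```

>>> {"op": "move_arm", "data": {"moves": [[[10,-0.004,0.139,-0.003,-0.32,0,0.384],[10,-0.004,0.139,-0.003,-0.32,0,0.384],[10,-0.004,0.139,-0.003,-0.32,0,0.384],[10,-0.004,0.139,-0.003,-0.32,0,0.384],[10,0,0,0,0,0,0]]]}}

```text
clock: 12.2
tool_pos: [0.4497, 0.0865, 0.1845]
eef_rot: [[-0.433, 0.57, -0.698], [0.438, 0.81, 0.39], [0.787, -0.137, -0.601]]
force: [-2.1, 1.5, 5.2]
grip_width: 0.187
grasp_force: 58.0
```

```bash
python3 chk.py 0.838
```

```text
tip mm: down-slope -0.3 left 0.1 up 0.0 | force e1 -3.4 e2 1.6 s 4.5 | trq [0.2  0.34 0.51] | turn err deg [-0.03 -0.16  0.07] q [-0.12  0.38  1.21  0.46  2.38 -0.81] t 12.2
1mm e1 [-0.0155  0.0147 -0.013 ]
1mm e2 [0.0112 0.0203 0.0094]
1mm -s [-0.016  -0.      0.0192]
```

>>> {"op": "move_arm", "data": {"moves": [[[10,-0.004,0.139,-0.003,-0.32,0,0.384],[10,-0.004,0.139,-0.003,-0.32,0,0.384],[10,0,0,0,0,0,0]]]}}

```text
clock: 12.5
tool_pos: [0.4567, 0.0952, 0.1828]
eef_rot: [[-0.367, 0.673, -0.642], [0.52, 0.721, 0.458], [0.771, -0.166, -0.615]]
force: [-2.8, 1.1, 6.2]
grip_width: 0.186
grasp_force: 58.0
```

>>> {"op": "move_arm", "data": {"moves": [[[10,-0.001,0.07,-0.001,-0.16,0,0.192],[10,-0.001,0.07,-0.001,-0.16,0,0.192],[10,0,0,0,0,0,0]]]}}

```text
clock: 12.8
tool_pos: [0.4605, 0.0992, 0.1818]
eef_rot: [[-0.331, 0.719, -0.612], [0.557, 0.672, 0.488], [0.762, -0.179, -0.622]]
force: [-1.5, 1.7, 5.5]
grip_width: 0.192
grasp_force: 58.0
```

```bash
python3 chk.py 1.047
```

```text
tip mm: down-slope -0.1 left 0.5 up -0.0 | force e1 -2.9 e2 1.8 s 4.8 | trq [0.32 0.45 0.49] | turn err deg [-0.1  -0.14  0.15] q [-0.16  0.33  1.26  0.55  2.3  -0.62] t 12.8
1mm e1 [-0.0129  0.0185 -0.0108]
1mm e2 [0.0142 0.0168 0.0119]
1mm -s [-0.016  -0.      0.0192]
```

Tool at 60°, with torque still at the running level. I'll go on in 2° steps.

>>> {"op": "move_arm", "data": {"moves": [[[10,-0.001,0.07,-0.001,-0.16,0,0.192],[10,0,0,0,0,0,0]]]}}

```text
clock: 13.0
tool_pos: [0.4626, 0.1011, 0.1813]
eef_rot: [[-0.311, 0.741, -0.596], [0.574, 0.646, 0.503], [0.757, -0.186, -0.626]]
force: [-1.9, 1.5, 6.6]
grip_width: 0.188
grasp_force: 58.0
```

>>> {"op": "move_arm", "data": {"moves": [[[10,-0.001,0.07,-0.001,-0.16,0,0.192],[10,0,0,0,0,0,0]]]}}

```text
clock: 13.2
tool_pos: [0.4647, 0.1029, 0.1807]
eef_rot: [[-0.291, 0.762, -0.579], [0.591, 0.619, 0.517], [0.752, -0.192, -0.631]]
force: [-2.3, 2.4, 5.9]
grip_width: 0.186
grasp_force: 58.0
```

```bash
python3 chk.py 1.117
```

```text
tip mm: down-slope -0.1 left 0.6 up -0.0 | force e1 -3.7 e2 2.5 s 5.1 | trq [0.32 0.49 0.47] | turn err deg [-0.12 -0.14  0.17] q [-0.17  0.31  1.28  0.57  2.27 -0.55] t 13.2
1mm e1 [-0.0119  0.0196 -0.0099]
1mm e2 [0.0151 0.0155 0.0126]
1mm -s [-0.016  -0.      0.0192]
```

```bash
cat > inhand.py <<'E'
from ins import *
def inhand(save_as=None):
    c=camera("wrist");f=c["frame"];W=cloud(c,np.array(c["mount"]))
    m=(f.astype(int).sum(-1)<220)&(W[...,2]>-.12)&(W[...,2]<.2)&(abs(W[...,1])<.02)&(np.arange(420)[:,None]<300)
    for lo in (.02,.04,.05,.06,.07):
        q=W[m&(W[...,0]>=lo)&(W[...,0]<lo+.01)]
        if len(q)>5:print(lo,len(q),np.percentile(q[:,1],[2,50,98]).round(4),np.percentile(q[:,2],[2,50,98]).round(4))
    if save_as: save(save_as,f)
if __name__=="__main__": inhand()
E
python3 inhand.py; python3 - <<'E'
from ins import *
st=read_state();p,A=cur();F=np.array(st["force"]);M=np.array(st["wrist_torque"]);c=p+A@sht
W=np.array([0,0,-4.1])
for nm,ref in(("tcp",p),("flange .1",p-A[:,2]*.12),("wrist",p-A[:,2]*.33)):
    print(nm,(M+np.cross(ref-c,F-W))@s)
E
```

```text
0.02 352 [-0.0075  0.0046  0.0083] [-0.0035  0.0018  0.0073]
0.04 369 [-0.0079  0.0038  0.0082] [0.0132 0.0186 0.0234]
0.05 344 [-0.0076  0.0034  0.0079] [0.0218 0.0267 0.032 ]
0.06 350 [-0.0079  0.0023  0.008 ] [0.0295 0.0349 0.0397]
0.07 9 [-0.0044 -0.0027  0.0046] [0.0371 0.0378 0.0399]
tcp 0.6922898714021006
flange .1 0.5391386546437335
wrist 0.2711240253165908
```

>>> {"op": "move_arm", "data": {"moves": [[[10,-0.001,0.07,-0.001,-0.16,0,0.192],[10,0,0,0,0,0,0]]]}}

```text
clock: 13.45
tool_pos: [0.4666, 0.1045, 0.1802]
eef_rot: [[-0.271, 0.781, -0.562], [0.607, 0.592, 0.53], [0.747, -0.198, -0.635]]
force: [-2.4, 0.9, 5.8]
grip_width: 0.19
grasp_force: 58.0
```

>>> {"op": "move_arm", "data": {"moves": [[[10,-0.001,0.07,-0.001,-0.16,0,0.192],[10,0,0,0,0,0,0]]]}}

```text
clock: 13.65
tool_pos: [0.4682, 0.106, 0.1796]
eef_rot: [[-0.249, 0.8, -0.546], [0.622, 0.564, 0.542], [0.742, -0.205, -0.638]]
force: [-3.2, 0.3, 5.7]
grip_width: 0.191
grasp_force: 58.3
```

```bash
cat >> chk.py <<'E'
    st=read_state();p,A=cur();print("tip torque",(np.array(st["wrist_torque"])+np.cross(p-(p+A@sht),np.array(st["force"])+[0,0,4.1]))@s)
E
python3 chk.py 1.187
```

```text
File "chk.py", line 12
    st=read_state();p,A=cur();print("tip torque",(np.array(st["wrist_torque"])+np.cross(p-(p+A@sht),np.array(st["force"])+[0,0,4.1]))@s)
IndentationError: unexpected indent
```

```bash
sed -i 's/^if __name__.*$/if __name__=="__main__":\n    show(float(sys.argv[1]))/' chk.py; python3 chk.py 1.187
```

```text
tip mm: down-slope -0.9 left 0.5 up -0.4 | force e1 -4.5 e2 0.4 s 4.6 | trq [0.29 0.8  1.52] | turn err deg [-0.29 -0.2   0.18] q [-0.18  0.29  1.3   0.59  2.24 -0.49] t 13.65
1mm e1 [-0.0108  0.0206 -0.0091]
1mm e2 [0.0159 0.0141 0.0132]
1mm -s [-0.016   0.      0.0192]
tip torque 1.8819144673006203
```

Torque jumped to 1.9 N m, so the stop is reached. One more degree to confirm it, then I'll ease back within the play.

>>> {"op": "move_arm", "data": {"moves": [[[10,0,0.035,0,-0.08,0,0.096],[10,0,0,0,0,0,0]]]}}

```text
clock: 13.85
tool_pos: [0.4689, 0.1066, 0.1793]
eef_rot: [[-0.238, 0.808, -0.539], [0.63, 0.551, 0.548], [0.74, -0.208, -0.64]]
force: [-5.4, -0.6, 5.8]
grip_width: 0.192
grasp_force: 58.5
```

```bash
python3 chk.py 1.2;python3 inhand.py
```

```text
tip mm: down-slope -1.2 left 0.4 up -0.5 | force e1 -6.7 e2 -0.5 s 4.3 | trq [0.3  1.02 1.99] | turn err deg [-0.21 -0.21  0.  ] q [-0.18  0.29  1.31  0.59  2.23 -0.48] t 13.85
1mm e1 [-0.0105  0.0209 -0.0089]
1mm e2 [0.016  0.0138 0.0134]
1mm -s [-0.016   0.0001  0.0192]
tip torque 2.514682429338307
0.02 382 [-0.0082  0.0039  0.0076] [-0.0033  0.0023  0.0074]
0.04 398 [-0.0092  0.0021  0.0069] [0.0135 0.0191 0.0244]
0.05 389 [-0.0095  0.0016  0.0066] [0.0222 0.0275 0.0326]
0.06 368 [-0.0097 -0.002   0.0062] [0.0306 0.0358 0.0403]
0.07 6 [-0.0051  0.0008  0.0022] [0.0377 0.039  0.0406]
```

>>> {"op": "move_arm", "data": {"moves": [[[10,0,-0.07,0,0.16,0,-0.192],[10,0,-0.055,0,0.13,0,-0.15],[10,0,0,0,0,0,0]]]}}

```text
clock: 14.2
tool_pos: [0.466, 0.1041, 0.1803]
eef_rot: [[-0.277, 0.774, -0.569], [0.602, 0.601, 0.525], [0.749, -0.197, -0.633]]
force: [-1.9, 1.3, 5.9]
grip_width: 0.192
grasp_force: 58.0
```

```bash
python3 chk.py 1.14
```

```text
tip mm: down-slope -0.1 left 0.7 up -0.1 | force e1 -3.4 e2 1.4 s 5.1 | trq [0.21 0.53 0.76] | turn err deg [-0.2  -0.14  0.15] q [-0.17  0.31  1.29  0.58  2.26 -0.53] t 14.2
1mm e1 [-0.0115  0.02   -0.0096]
1mm e2 [0.0153 0.015  0.0128]
1mm -s [-0.016   0.      0.0192]
tip torque 0.9953642653467945
```

>>> {"op": "move_arm", "data": {"moves": [[[10,0,-0.055,0,0.13,0,-0.15],[10,0,0,0,0,0,0]]]}}

```text
clock: 14.4
tool_pos: [0.4646, 0.1029, 0.1807]
eef_rot: [[-0.294, 0.759, -0.582], [0.59, 0.623, 0.514], [0.752, -0.192, -0.63]]
force: [-2.0, 1.8, 7.6]
grip_width: 0.186
grasp_force: 58.0
```

```bash
python3 chk.py 1.12
```

```text
tip mm: down-slope 0.1 left 0.8 up -0.1 | force e1 -3.9 e2 1.9 s 6.8 | trq [0.23 0.36 0.28] | turn err deg [-0.45 -0.12  0.46] q [-0.17  0.31  1.28  0.57  2.27 -0.56] t 14.4
1mm e1 [-0.0119  0.0196 -0.01  ]
1mm e2 [0.015  0.0156 0.0125]
1mm -s [-0.016   0.      0.0192]
tip torque 0.5285806398478214
```

>>> {"op": "move_arm", "data": {"moves": [[[10,0.048,-0.035,-0.058,0.08,0,-0.096],[10,0.064,0,-0.077,0,0,0],[10,0.064,0,-0.077,0,0,0],[10,0.08,0,-0.096,0,0,0],[10,0,0,0,0,0,0]]]}}

```text
clock: 14.9
tool_pos: [0.4685, 0.0999, 0.1912]
eef_rot: [[-0.296, 0.752, -0.589], [0.588, 0.629, 0.508], [0.752, -0.196, -0.629]]
force: [0.2, -7.2, -21.8]
grip_width: 0.188
grasp_force: 58.0
```

```bash
python3 chk.py 1.12
```

```text
tip mm: down-slope 1.4 left -1.8 up 11.2 | force e1 5.9 e2 -7.6 s -20.9 | trq [-2.31 -2.23  0.84] | turn err deg [-1.03 -0.07  0.62] q [-0.16  0.33  1.25  0.57  2.29 -0.55] t 14.9
1mm e1 [-0.012   0.0194 -0.0102]
1mm e2 [0.015  0.0157 0.0123]
1mm -s [-0.016   0.0002  0.0192]
tip torque 0.3348280915221872
```

```bash
python3 inhand.py; python3 - <<'E'
from h import *
c=camera("scene");f=c["frame"];save("sc7.png",cv2.convertScaleAbs(cv2.resize(f[150:290,180:360],None,fx=4,fy=4,interpolation=3),alpha=1.6,beta=25))
E
```

```text
0.02 332 [-0.0075  0.0047  0.0083] [-0.0019  0.0029  0.0072]
0.04 355 [-0.0078  0.0038  0.0081] [0.0118 0.0163 0.0208]
0.05 359 [-0.008   0.0033  0.0082] [0.0186 0.023  0.0274]
0.06 348 [-0.0076 -0.0031  0.0079] [0.0253 0.0296 0.0339]
0.07 12 [-0.0041  0.0004  0.0045] [0.0311 0.0319 0.033 ]
```

View pics/sc7.png

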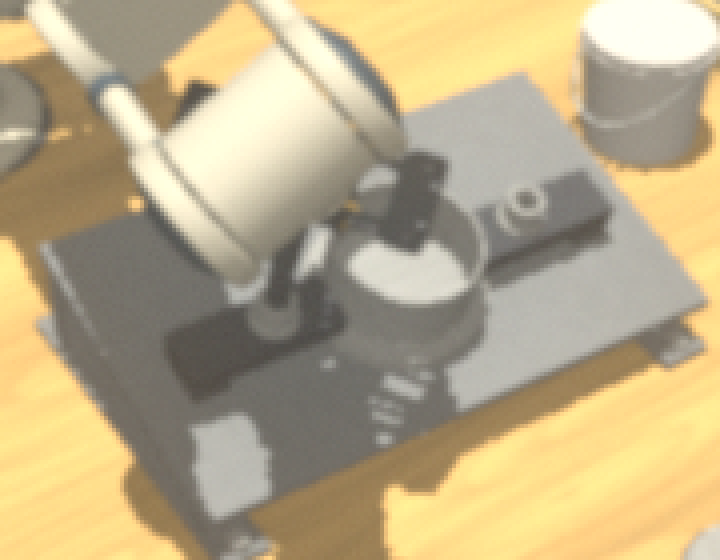

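The scene crop shows the arm over the pan and the key still in the screw head at (275,320). In the hand the key has tilted about 6° and is wedging, because the pull is off-axis. I'll undo that tilt, reseat it, and regrip at the bend above the screw axis.

```bash
cat > re.py <<'E'
from ins import *
th2=np.radians(33.8);L2=np.array([np.cos(th2),0,np.sin(th2)]);S2=np.array([-np.sin(th2),0,np.cos(th2)]);n2=np.array([np.sin(th2),0,-np.cos(th2)])
tip2=.0772*L2+.0025*n2;org2=tip2-.16*L2;sht2=org2+.065*S2
E
python3 - <<'E'
from re_ import * if False else None
E
mv() { :; }; mv; cp re.py rk.py; rm re.py; python3 - <<'E'
from rk import *
p,A=cur();x=p+A@sht2;e1=np.cross([0,1,0],s);e1/=np.linalg.norm(e1);e2=np.cross(s,e1);d=x-fl
print("short tip rel floor e1,e2,s mm",(1e3*np.array([d@e1,d@e2,d@s])).round(1),"short dir vs -s deg",np.degrees(np.arccos(np.clip((A@S2)@-s,-1,1))))
# undo tilt: rotate tool so S2 -> -s, about short tip, then put tip at (d reduced) floor
ax=np.cross(A@S2,-s);ang=np.arcsin(np.linalg.norm(ax));r=R.from_rotvec(ax/np.linalg.norm(ax)*ang);A1=r.as_matrix()@A
p1=fl+s*.002-A1@sht2;print(p,p1);rows(p,A,p1,A1,3,10)
E
```

```text
short tip rel floor e1,e2,s mm [-1.3  1.4 -2.6] short dir vs -s deg 6.012629165568368
[0.46835773 0.09999396 0.1911629 ] [0.46410673 0.10378492 0.18856771]
max 0.25
[[10, 0.01, -0.0, 0.05, -0.014, -0.25, -0.009], [10, 0.01, -0.0, 0.05, -0.014, -0.25, -0.009], [10, 0.02, -0.0, 0.05, -0.014, -0.25, -0.009]]  File "<stdin>", line 0
SyntaxError: invalid syntax (<stdin>, line 1)
```

>>> {"op": "move_arm", "data": {"moves": [[[10,-0.005,0,0.07,-0.014,-0.25,-0.009],[10,-0.005,0,0.07,-0.014,-0.25,-0.009],[10,0,0,0.07,-0.014,-0.25,-0.009],[10,0,0,0,0,0,0]]]}}

```text
clock: 15.4
tool_pos: [0.4636, 0.1041, 0.1866]
eef_rot: [[-0.361, 0.754, -0.549], [0.636, 0.63, 0.446], [0.682, -0.188, -0.707]]
force: [2.7, -7.5, -16.9]
grip_width: 0.189
grasp_force: 58.0
```

```bash
python3 inhand.py; python3 - <<'E'
from rk import *
p,A=cur();st=read_state();print(p,st["force"],st["wrist_torque"])
x=p+A@sht2;e1=np.cross([0,1,0],s);e1/=np.linalg.norm(e1);e2=np.cross(s,e1);d=x-fl
print("short tip rel floor e1,e2,s mm",(1e3*np.array([d@e1,d@e2,d@s])).round(1),"short dir vs -s deg",np.degrees(np.arccos(np.clip((A@S2)@-s,-1,1))))
E
```

```text
0.02 324 [-0.0075  0.0051  0.0083] [-0.0023  0.0025  0.0066]
0.04 337 [-0.0077  0.0043  0.0081] [0.0111 0.0155 0.0195]
0.05 339 [-0.0074  0.0038  0.0082] [0.0175 0.0221 0.0263]
0.06 358 [-0.0075 -0.0026  0.0083] [0.024  0.0284 0.0328]
0.07 22 [-0.0057 -0.0026  0.0071] [0.0303 0.032  0.0329]
[0.46361123 0.10404977 0.18667942] [  1.2722985   -6.68507618 -16.58837309] [-1.82587061 -1.79258633  0.4903128 ]
short tip rel floor e1,e2,s mm [0.2 0.3 0.2] short dir vs -s deg 0.13410110441104603
```

>>> {"op": "move_arm", "data": {"moves": [[[10,-0.022,0,0.031,0,-0.05,0],[10,-0.022,0,0.031,0,-0.05,0],[10,0,0,0,0,0,0]]]}}

```text
clock: 15.75
tool_pos: [0.4627, 0.1046, 0.1856]
eef_rot: [[-0.37, 0.753, -0.544], [0.639, 0.631, 0.439], [0.674, -0.186, -0.715]]
force: [2.2, -5.5, -12.8]
grip_width: 0.186
grasp_force: 58.0
```

>>> {"op": "move_arm", "data": {"moves": [[[10,-0.022,0,0.031,0,0,0],[10,0,0,0,0,0,0]]]}}

```text
clock: 15.95
tool_pos: [0.4624, 0.1048, 0.1852]
eef_rot: [[-0.371, 0.753, -0.544], [0.638, 0.632, 0.439], [0.674, -0.184, -0.715]]
force: [0.8, -4.5, -7.3]
grip_width: 0.188
grasp_force: 58.0
```

```bash
python3 inhand.py; python3 - <<'E'
from rk import *
p,A=cur();st=read_state();print(p,st["force"],st["wrist_torque"])
E
```

```text
0.02 319 [-0.0075  0.0051  0.0083] [-0.0018  0.0026  0.0067]
0.04 332 [-0.0073  0.0043  0.0086] [0.0119 0.0159 0.0202]
0.05 335 [-0.0074  0.0039  0.0082] [0.0186 0.0228 0.0271]
0.06 343 [-0.0076 -0.0026  0.0084] [0.0251 0.0293 0.0336]
0.07 16 [-0.0052  0.0034  0.0066] [0.0307 0.0319 0.0342]
[0.46238161 0.10483286 0.18515855] [ 2.10644774 -4.80237767 -7.88520828] [-1.24556519 -1.08357623  0.41778531]
```

>>> {"op": "move_arm", "data": {"moves": [[[10,-0.016,0,0.022,0,0,0],[10,0,0,0,0,0,0],[22,0,0,0,0,0,0],[30,0,0,0,0,0,0],[40,0,0,0,0,0,0]]]}}

```text
clock: 16.5
tool_pos: [0.4619, 0.1054, 0.1843]
eef_rot: [[-0.371, 0.752, -0.544], [0.637, 0.633, 0.44], [0.675, -0.184, -0.714]]
force: [0.9, 0.0, 0.1]
grip_width: 0.393
grasp_force: 0.0
```

```bash
python3 - <<'E'
from rk import *
p,A=cur();st=read_state();print(p,st["force"],st["wrist_torque"],st["grip_width"]*88)
c=camera("wrist");f=c["frame"];W=cloud(c,ext(c,st));np.savez("w8.npz",W=W,f=f)
Yn=A[:,1]-(A[:,1]@s)*s;Yn/=np.linalg.norm(Yn);L=np.cross(s,Yn);o=fl+.065*s
m=(f.astype(int).sum(-1)<220);r=W-o;h=r@s;l=r@L;y=r@Yn
for lo in np.arange(.0,.17,.02):
    k=m&(l>lo)&(l<lo+.02)&(abs(h)<.03)&(abs(y)<.02)
    if k.sum()>8:print(lo.round(2),k.sum(),"h max",np.percentile(h[k],[50,95]).round(4),"y",np.percentile(y[k],[3,97]).round(4))
k=m&(abs(h)<.03)&(abs(y)<.02)&(l>.1);print("l max",np.percentile(l[k],[99.5]))
a=(L-s)/np.sqrt(2);A1=frame(a,Yn);G=o+.0059*(L-s)
print(ik(G+a*g,a),ik(G+a*g+s*.1,a))
rows(p,A,G+a*g,A1,5,40)
E
```

```text
[0.46190042 0.10538523 0.1842936 ] [8.75150290e-01 3.38676249e-04 1.27684334e-01] [-0.20451471 -0.27557438  0.01302894] 34.57915257122348
0.02 1506 h max [0.0034 0.0059] y [-0.0026  0.0145]
0.04 261 h max [-0.0015  0.0272] y [-0.0161  0.0186]
0.06 1198 h max [0.0073 0.0285] y [-0.0179  0.0188]
0.08 952 h max [-0.0046  0.0202] y [-0.0194  0.0194]
0.1 501 h max [-0.0144 -0.0113] y [-0.0116  0.0064]
0.12 471 h max [-0.0187 -0.0157] y [-0.0134  0.0042]
0.14 454 h max [-0.0228 -0.0201] y [-0.0152  0.0013]
0.16 200 h max [-0.0258 -0.0239] y [-0.0162 -0.0006]
l max [0.16880578]
(array([-0.24,  0.36,  1.32]), 2.3, 'err mm', np.float64(0.0)) (array([-0.23,  0.43,  1.05]), 2.45, 'err mm', np.float64(0.0))
max 0.31
[[40, -0.31, -0.0, -0.12, 0.006, 0.299, 0.005], [40, -0.31, -0.0, -0.13, 0.006, 0.299, 0.005], [40, -0.3, -0.0, -0.15, 0.006, 0.299, 0.005], [40, -0.29, -0.0, -0.16, 0.006, 0.299, 0.005], [40, -0.29, -0.0, -0.17, 0.006, 0.299, 0.005]]
```

```bash
python3 - <<'E'
from rk import *
p,A=cur()
Yn=A[:,1]-(A[:,1]@s)*s;Yn/=np.linalg.norm(Yn);L=np.cross(s,Yn)
U=s+.2*L+.09*Yn;U/=np.linalg.norm(U);Lk=L-.21*s-.1*Yn;Lk-=U*(Lk@U);Lk/=np.linalg.norm(Lk);Yk=np.cross(Lk,U)
o=fl+.065*U;G=o+.0059*(Lk-U);a=(Lk-U)/np.sqrt(2);A1=frame(a,Yk);T=G+a*g
print("U",U.tolist(),"Lk",Lk.tolist(),"Yk",Yk.tolist(),"T",T,ik(T,a),ik(T+U*.1,a))
rows(p,A,T,A1,5,60)
E
```

```text
U [0.19926487660929848, 0.1892738148806435, 0.9614930743122433] Lk [-0.7145110123105309, 0.6995473325614272, 0.010370284141355487] Yk [0.6706470921705853, 0.689063823246236, -0.27463343797946127] T [0.49297817 0.06266071 0.15600883] (array([-0.13,  0.34,  1.28]), 2.29, 'err mm', np.float64(0.0)) (array([-0.1 ,  0.41,  1.02]), 2.45, 'err mm', np.float64(0.0))
max 0.29
[[60, -0.29, 0.01, -0.08, 0.193, 0.023, -0.006], [60, -0.29, 0.01, -0.08, 0.193, 0.023, -0.006], [60, -0.29, 0.0, -0.08, 0.193, 0.023, -0.006], [60, -0.29, 0.0, -0.08, 0.193, 0.023, -0.006], [60, -0.29, -0.0, -0.08, 0.193, 0.023, -0.006]]
```

>>> {"op": "move_arm", "data": {"moves": [[[60,-0.29,0.01,-0.08,0.193,0.023,0],[60,-0.29,0.01,-0.08,0.193,0.023,0],[60,-0.29,0,-0.08,0.193,0.023,0],[60,-0.29,0,-0.08,0.193,0.023,0],[60,-0.29,0,-0.08,0.193,0.023,0]]]}}

```text
clock: 17.05
tool_pos: [0.4934, 0.062, 0.1552]
eef_rot: [[-0.361, 0.671, -0.647], [0.631, 0.687, 0.36], [0.687, -0.279, -0.672]]
force: [0.5, 0.3, 0.3]
grip_width: 0.684
grasp_force: 0.0
```

```bash
python3 - <<'E'
from rk import *
p,A=cur();st=read_state();print(p,A.round(3).tolist(),st["force"],st["wrist_torque"],st["grip_width"]*88,st["q"].round(2))
c=camera("wrist");f=c["frame"];save("w9.png",f);W=cloud(c,np.array(c["mount"]));m=(f.astype(int).sum(-1)<220)&(abs(W[...,1])<.024)&(np.arange(420)[:,None]<300)
for lo in np.arange(.0,.13,.02):
    q=W[m&(W[...,0]>=lo)&(W[...,0]<lo+.02)&(W[...,2]>-.03)]
    if len(q)>5:print(lo.round(2),len(q),np.percentile(q[:,1],[2,50,98]).round(4),np.percentile(q[:,2],[2,50,98]).round(4))
E
```

```text
[0.49342569 0.06198654 0.1552009 ] [[-0.361, 0.671, -0.647], [0.631, 0.687, 0.36], [0.687, -0.279, -0.672]] [0.46679416 0.3227618  0.34163805] [-0.11233725 -0.29418291  0.03918461] 60.15786465980229 [-0.14  0.46  1.12  0.38  2.32 -0.66]
0.0 595 [-0.0062  0.0057  0.0102] [-0.0273 -0.0248 -0.0195]
0.02 440 [0.0023 0.0077 0.0096] [-0.0204 -0.0099  0.0013]
0.04 335 [0.0054 0.0074 0.0093] [0.0009 0.0108 0.0225]
0.06 279 [-0.007   0.0069  0.009 ] [0.0226 0.0327 0.0438]
0.08 289 [-0.0073  0.0061  0.0086] [0.0438 0.0548 0.0654]
0.1 245 [-0.0075  0.0048  0.0081] [0.065  0.0743 0.082 ]
```

View pics/w9.png

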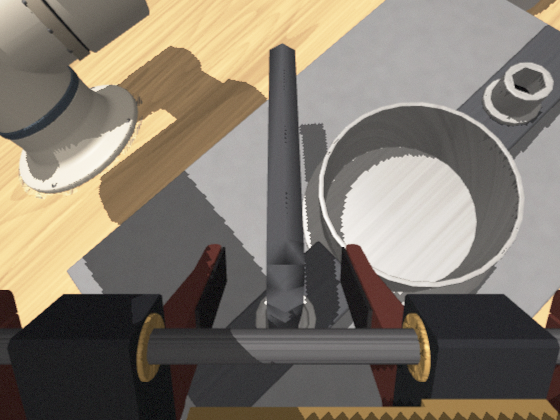

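The view shows the long arm from its end at (283,45) down to the bend at about (285,280), centred between the open fingers, with the screw head just behind. Closing there.

>>> {"op": "move_arm", "data": {"moves": [[[35,0,0,0,0,0,0],[20,0,0,0,0,0,0],[10,0,0,0,0,0,0],[10,0,0,0,0,0,0],[10,0,0,0,0,0,0]]], "grip_force": 58}}

```text
clock: 17.6
tool_pos: [0.4931, 0.0622, 0.1557]
eef_rot: [[-0.361, 0.672, -0.646], [0.632, 0.686, 0.361], [0.686, -0.278, -0.673]]
force: [0.1, -0.1, -0.3]
grip_width: 0.27
grasp_force: 0.0
```

>>> {"op": "move_arm", "data": {"moves": [[[10,0,0,0,0,0,0],[10,0,0,0,0,0,0],[10,0.05,0,-0.05,0,0,0],[10,0.05,0,-0.05,0,0,0],[10,0,0,0,0,0,0]]]}}

```text
clock: 18.1
tool_pos: [0.4941, 0.0629, 0.159]
eef_rot: [[-0.359, 0.672, -0.648], [0.633, 0.685, 0.361], [0.686, -0.281, -0.671]]
force: [-2.1, -1.1, -9.8]
grip_width: 0.185
grasp_force: 57.9
```

```bash
python3 inhand.py; python3 - <<'E'
from rk import *
p,A=cur();st=read_state();print(p,st["force"],st["wrist_torque"],st["grip_width"]*88,(A.T@s).round(3))
E
```

```text
0.02 247 [0.0045 0.0069 0.0089] [-0.0198 -0.0141 -0.0076]
0.04 191 [0.0044 0.0068 0.0086] [0.0008 0.0072 0.0134]
0.05 168 [0.0014 0.0066 0.0084] [0.0114 0.0178 0.0236]
0.06 140 [0.0046 0.0065 0.0085] [0.0226 0.0284 0.0351]
0.07 151 [-0.0076  0.0061  0.0084] [0.0336 0.0394 0.0458]
[0.49421131 0.06299213 0.15951782] [-1.7932401  -1.49527123 -8.31666341] [-0.86053152 -1.02854927  0.3012536 ] 16.62316922626497 [ 0.559 -0.109 -0.822]
```

>>> {"op": "move_arm", "data": {"moves": [[[10,0.05,0,-0.05,0,0,0],[10,0.06,0,-0.06,0,0,0],[10,0,0,0,0,0,0]]]}}

```text
clock: 18.45
tool_pos: [0.4961, 0.0646, 0.1682]
eef_rot: [[-0.363, 0.673, -0.645], [0.631, 0.687, 0.361], [0.685, -0.276, -0.674]]
force: [-0.4, 0.6, -2.9]
grip_width: 0.184
grasp_force: 57.9
```

```bash
python3 - <<'E'
from rk import *
p,A=cur();st=read_state();print(p,st["force"],st["wrist_torque"],(A.T@np.array(st["wrist_torque"])).round(2),(A.T@np.array(st["force"])).round(1))
E
python3 inhand.py
```

```text
[0.49609986 0.06457068 0.16821097] [-0.3926169   0.58867603 -2.85839595] [-0.53340844 -0.7686021   0.05128351] [-0.26 -0.9   0.03] [-1.4  0.9  2.4]
0.02 264 [0.0018 0.0068 0.009 ] [-0.02   -0.0143 -0.0076]
0.04 189 [0.0049 0.0068 0.0086] [0.0016 0.0073 0.0135]
0.05 168 [0.0045 0.0067 0.0087] [0.0122 0.0179 0.0244]
0.06 153 [-0.0075  0.0064  0.0086] [0.0228 0.0292 0.035 ]
0.07 150 [-0.0072  0.0061  0.0085] [0.034  0.0402 0.0461]
```

Sliding freely now. I'll draw it fully out and upward.

>>> {"op": "move_arm", "data": {"moves": [[[10,0.1,0,-0.1,0,0,0],[10,0.2,0,-0.2,0,0,0],[10,0.35,0,-0.35,0,0,0],[10,0.5,0,-0.5,0,0,0],[10,0.5,0,-0.5,0,0,0]]]}}

```text
clock: 19.0
tool_pos: [0.5145, 0.0826, 0.2581]
eef_rot: [[-0.361, 0.672, -0.647], [0.631, 0.686, 0.361], [0.686, -0.278, -0.672]]
force: [0.8, -0.1, -4.3]
grip_width: 0.19
grasp_force: 57.9
```

>>> {"op": "move_arm", "data": {"moves": [[[10,0.5,0,-0.5,0,0,0],[10,0.5,0,-0.5,0,0,0],[10,0.4,0,-0.4,0,0,0],[10,0,0,0,0,0,0]]]}}

```text
clock: 19.4
tool_pos: [0.5305, 0.0979, 0.3363]
eef_rot: [[-0.367, 0.673, -0.642], [0.631, 0.688, 0.359], [0.684, -0.273, -0.677]]
force: [0.0, -0.0, -2.6]
grip_width: 0.192
grasp_force: 57.9
```

```bash
python3 - <<'E'
from rk import *
p,A=cur();st=read_state();print(p,A.round(3).tolist(),st["force"],st["wrist_torque"].round(2),st["q"].round(2),st["grip_width"]*88,st["clock"])
c=camera("wrist");f=c["frame"];W=cloud(c,np.array(c["mount"]));m=(f.astype(int).sum(-1)<240)&(abs(W[...,1])<.015)&(np.arange(420)[:,None]<300)&(W[...,2]<.15)&(W[...,0]>.02)&(W[...,2]>-.03)
q=W[m];lo=q[:,0];B=np.array([[x,np.median(q[(lo>x-.005)&(lo<x+.005)][:,2])] for x in np.arange(.03,.1,.01)])
k=np.polyfit(B[:,0],B[:,1],1);th=np.arctan(k[0]);ax=q[:,0]*np.cos(th)+q[:,2]*np.sin(th);pe=q[:,0]*np.sin(th)-q[:,2]*np.cos(th)
print("th",np.degrees(th),"axial tip",np.percentile(ax,[98,99.5,100]).round(4),"perp",np.percentile(pe,[5,50,95]).round(4),"y",np.percentile(q[:,1],[3,97]))
W2=np.load("side.npz")["W"]
for u,v in[(369,330),(369,352),(355,340),(384,340),(402,342),(398,370),(408,338)]:print((u,v),W2[v,u].round(3))
# screw turn: new look at the socket from the side not needed here
E
```

```text
[0.5305177  0.09786405 0.33628839] [[-0.367, 0.673, -0.642], [0.631, 0.688, 0.359], [0.684, -0.273, -0.677]] [ 0.01655265 -0.02240377 -2.57923135] [-0.48 -0.87 -0.02] [-0.08  0.56  0.67  0.64  2.61 -0.32] 16.909468669736597 19.4
th 47.422454361265906 axial tip [0.1357 0.1382 0.1396] perp [0.0267 0.0286 0.0309] y [-0.00719223  0.00853538]
(369, 330) [ 0.638 -0.235  0.052]
(369, 352) [ 0.61  -0.298  0.079]
(355, 340) [ 0.583 -0.274  0.101]
(384, 340) [ 0.65  -0.282  0.087]
(402, 342) [ 0.653 -0.331  0.173]
(398, 370) [ 0.647 -0.36   0.104]
(408, 338) [ 0.664 -0.33   0.184]
```

Key is out and held at the bend. Now the plan for the tin: lower it leaning 40°, tip toward the stand side, bend resting over the right-hand rim, clear of cup and bottle.

```bash
cat > tin.py <<'E'
from kin import *
th=np.radians(47.4);ct,sn=np.cos(th),np.sin(th);lam=np.radians(40)
L=np.array([0,np.sin(lam),-np.cos(lam)]);S=np.array([0,-np.cos(lam),-np.sin(lam)])
z=sn*L+ct*S;x=ct*L-sn*S;AT=np.c_[x,np.cross(z,x),z]
tip_t=.139*np.array([ct,0,sn])+.0196*np.array([sn,0,-ct])
tc=np.array([.508,-.295])
def T(up,tc=tc): return np.array([tc[0],tc[1]+.0373,.0103+up])-AT@tip_t
E
python3 - <<'E'
from tin import *
p,A=cur();print(AT.round(3).tolist(),T(0),T(.14))
m=np.array([.50,-.12,.35]);rv=(R.from_matrix(A).inv()*R.from_matrix(AT)).as_rotvec();print(np.degrees(np.linalg.norm(rv)))
N=14
for k in range(0,N+1,2):
    B=A@R.from_rotvec(rv*k/N).as_matrix();X=p+(m-p)*k/N;print(k,ik(X,B[:,2]),"tip",(X+B@tip_t).round(3))
print(ik(T(.14),AT[:,2]),ik(T(0),AT[:,2]))
rows(p,A,m,AT,N,10);rows(m,AT,T(.14),AT,7,10)
E
```

```text
[[0.0, 1.0, 0.0], [0.999, 0.0, -0.045], [-0.045, 0.0, -0.999]] [ 0.508      -0.36206195  0.10418154] [ 0.508      -0.36206195  0.24418154]
62.28239335196686
0 (array([-0.08,  0.54,  0.69]), 2.6, 'err mm', np.float64(0.0)) tip [0.434 0.198 0.348]
2 (array([-0.12,  0.45,  0.75]), 2.54, 'err mm', np.float64(0.0)) tip [0.438 0.176 0.333]
4 (array([-0.16,  0.37,  0.8 ]), 2.47, 'err mm', np.float64(0.0)) tip [0.445 0.151 0.317]
6 (array([-0.19,  0.28,  0.86]), 2.4, 'err mm', np.float64(0.0)) tip [0.454 0.123 0.302]
8 (array([-0.22,  0.2 ,  0.92]), 2.32, 'err mm', np.float64(0.0)) tip [0.464 0.093 0.289]
10 (array([-0.24,  0.12,  0.99]), 2.23, 'err mm', np.float64(0.0)) tip [0.475 0.059 0.276]
12 (array([-0.26,  0.04,  1.05]), 2.14, 'err mm', np.float64(0.0)) tip [0.487 0.023 0.265]
14 (array([-0.28, -0.04,  1.13]), 2.04, 'err mm', np.float64(0.0)) tip [ 0.5   -0.016  0.256]
(array([-0.66,  0.13,  1.16]), 1.83, 'err mm', np.float64(0.0)) (array([-0.66,  0.07,  1.48]), 1.56, 'err mm', np.float64(0.0))
max 0.39
[[10, -0.21, -0.31, -0.12, -0.279, -0.346, 0.334], [10, -0.23, -0.3, -0.13, -0.279
[... 208 characters left out ...]
, 0.334], [10, -0.31, -0.21, -0.11, -0.279, -0.346, 0.334], [10, -0.33, -0.19, -0.1, -0.279, -0.346, 0.334], [10, -0.34, -0.17, -0.09, -0.279, -0.346, 0.334], [10, -0.35, -0.15, -0.08, -0.279, -0.346, 0.334]]
[[10, -0.36, -0.13, -0.07, -0.279, -0.346, 0.334], [10, -0.37, -0.11, -0.06, -0.279, -0.346, 0.334], [10, -0.38, -0.09, -0.04, -0.279, -0.346, 0.334], [10, -0.39, -0.07, -0.03, -0.279, -0.346, 0.334]]
max 0.85
[[10, -0.85, 0.03, 0.42, 0.0, 0.0, 0.0], [10, -0.85, 0.03, 0.42, 0.0, 0.0, 0.0], [10, -0.85, 0.03, 0.42, 0.0, 0.0, 0.0], [10, -0.85, 0.03, 0.42, 0.0, 0.0, 0.0], [10, -0.85, 0.03, 0.42, 0.0, 0.0, 0.0]]
[[10, -0.85, 0.03, 0.42, 0.0, 0.0, 0.0], [10, -0.85, 0.03, 0.42, 0.0, 0.0, 0.0]]
```

>>> {"op": "move_arm", "data": {"moves": [[[10,-0.21,-0.31,-0.12,-0.279,-0.346,0.334],[10,-0.23,-0.3,-0.13,-0.279,-0.346,0.334],[10,-0.25,-0.28,-0.13,-0.279,-0.346,0.334],[10,-0.26,-0.26,-0.12,-0.279,-0.346,0.334],[10,-0.28,-0.25,-0.12,-0.279,-0.346,0.334]]]}}

```text
clock: 19.95
tool_pos: [0.519, 0.0184, 0.3365]
eef_rot: [[-0.308, 0.856, -0.414], [0.847, 0.445, 0.291], [0.434, -0.261, -0.862]]
force: [0.1, -0.4, -3.9]
grip_width: 0.192
grasp_force: 57.9
```

>>> {"op": "move_arm", "data": {"moves": [[[10,-0.3,-0.23,-0.12,-0.279,-0.346,0.334],[10,-0.31,-0.21,-0.11,-0.279,-0.346,0.334],[10,-0.33,-0.19,-0.1,-0.279,-0.346,0.334],[10,-0.34,-0.17,-0.09,-0.279,-0.346,0.334],[10,-0.35,-0.15,-0.08,-0.279,-0.346,0.334]]]}}

```text
clock: 20.45
tool_pos: [0.5076, -0.0589, 0.3422]
eef_rot: [[-0.165, 0.97, -0.177], [0.973, 0.189, 0.131], [0.161, -0.15, -0.975]]
force: [-0.4, -0.1, -3.8]
grip_width: 0.189
grasp_force: 57.9
```

>>> {"op": "move_arm", "data": {"moves": [[[10,-0.36,-0.13,-0.07,-0.279,-0.346,0.334],[10,-0.37,-0.11,-0.06,-0.279,-0.346,0.334],[10,-0.38,-0.09,-0.04,-0.279,-0.346,0.334],[10,-0.39,-0.07,-0.03,-0.279,-0.346,0.334]]]}}

```text
clock: 20.85
tool_pos: [0.4989, -0.1208, 0.3467]
eef_rot: [[0.002, 1.0, -0.007], [0.999, -0.003, -0.046], [-0.046, -0.007, -0.999]]
force: [0.8, 0.8, -3.5]
grip_width: 0.188
grasp_force: 57.9
```

>>> {"op": "move_arm", "data": {"moves": [[[10,-0.6,0.02,0.2,0,0,0],[10,-0.6,0.02,0.2,0,0,0],[10,-0.6,0.02,0.2,0,0,0],[10,-0.6,0.02,0.2,0,0,0],[10,-0.6,0.02,0.2,0,0,0]]]}}

```text
clock: 21.35
tool_pos: [0.5025, -0.2424, 0.3114]
eef_rot: [[0.0, 1.0, -0.009], [0.999, -0.001, -0.043], [-0.043, -0.009, -0.999]]
force: [-0.3, 0.3, -3.2]
grip_width: 0.188
grasp_force: 57.9
```

>>> {"op": "move_arm", "data": {"moves": [[[10,-0.6,0.02,0.2,0,0,0],[10,-0.6,0.02,0.2,0,0,0],[10,-0.6,0.02,0.2,0,0,0],[10,-0.5,0.02,0.2,0,0,0],[10,0,0,0,0,0,0]]]}}

```text
clock: 21.85
tool_pos: [0.5053, -0.3369, 0.282]
eef_rot: [[0.003, 1.0, -0.01], [0.999, -0.004, -0.042], [-0.042, -0.01, -0.999]]
force: [-0.6, -0.4, -4.2]
grip_width: 0.185
grasp_force: 57.9
```

```bash
python3 - <<'E'
from tin import *
p,A=cur();st=read_state();print(p,(A-AT).round(3).tolist(),st["force"],st["q"].round(2),st["grip_width"]*88,st["clock"])
c=camera("wrist");f=c["frame"];W=cloud(c,np.array(c["mount"]));G=cloud(c,ext(c,st));save("w10.png",f)
m=(f.astype(int).sum(-1)<240)&(abs(W[...,1])<.015)&(np.arange(420)[:,None]<300)&(W[...,2]<.15)&(W[...,0]>.02)&(W[...,2]>-.03)
q=W[m];lo=q[:,0];B=np.array([[x_,np.median(q[(lo>x_-.005)&(lo<x_+.005)][:,2])] for x_ in np.arange(.03,.1,.01)])
k=np.polyfit(B[:,0],B[:,1],1);t_=np.arctan(k[0]);ax=q[:,0]*np.cos(t_)+q[:,2]*np.sin(t_);pe=q[:,0]*np.sin(t_)-q[:,2]*np.cos(t_)
print("th",np.degrees(t_),np.percentile(ax,[99.5]).round(4),np.percentile(pe,50).round(4))
r=(abs(G[...,2]-.104)<.005)&(np.linalg.norm(G[...,:2]-tc,axis=-1)<.075);P_=G[r][:,:2]
s_=np.linalg.lstsq(np.c_[2*P_,np.ones(len(P_))],(P_**2).sum(1),rcond=None)[0];print("tin",s_[:2],np.sqrt(s_[2]+s_[0]**2+s_[1]**2),len(P_),P_.min(0),P_.max(0))
rows(p,A,T(.03),AT,4,10)
E
```

```text
[ 0.50528428 -0.33689844  0.28201172] [[0.003, -0.0, -0.01], [0.0, -0.004, 0.003], [0.003, -0.01, -0.0]] [-0.59632412 -0.38893181 -4.21882995] [-0.62  0.12  1.1  -0.04  1.91 -0.63] 16.29585516140029 21.85
th 47.19062942816888 [0.138] 0.0305
tin [ 0.50765821 -0.29159901] 0.05723767041585874 2030 [ 0.44771232 -0.35022265] [ 0.56779636 -0.23265979]
max 0.93
[[10, -0.12, 0.03, 0.93, -0.019, -0.006, -0.006], [10, -0.12, 0.02, 0.93, -0.019, -0.006, -0.006], [10, -0.12, 0.02, 0.93, -0.019, -0.006, -0.006], [10, -0.12, 0.02, 0.93, -0.019, -0.006, -0.006]]
```

View pics/w10.png

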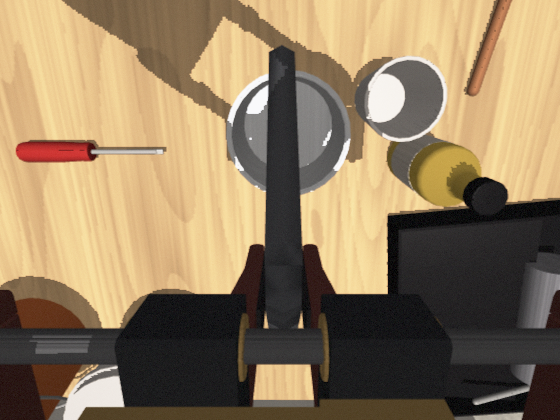

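The wrist view shows the tin's rim around (288,132) with the key's tip at (283,50) above its far side, and the cup (403,97) and bottle (450,180) to the right, clear. I shift right, then lower.

```bash
sed -i 's/-.295\])/-.2925])/' tin.py; python3 - <<'E'
from tin import *
p,A=cur();t=T(.178);print(T(0));rows(p,A,t,AT,2,10);rows(t,AT,T(.035),AT,5,10)
E
```

```text
[ 0.508      -0.35956195  0.10418154]
max 0.3
[[10, -0.3, 0.03, 0.03, -0.031, -0.013, -0.008], [10, -0.3, 0.03, 0.03, -0.031, -0.013, -0.008]]
max 0.71
[[10, 0.03, 0.0, 0.71, 0.0, 0.0, 0.0], [10, 0.03, 0.0, 0.71, 0.0, 0.0, 0.0], [10, 0.03, 0.0, 0.71, 0.0, 0.0, 0.0], [10, 0.03, 0.0, 0.71, 0.0, 0.0, 0.0], [10, 0.03, 0.0, 0.71, 0.0, 0.0, 0.0]]
```

>>> {"op": "move_arm", "data": {"moves": [[[10,-0.29,0.03,0,-0.031,-0.013,0],[10,-0.29,0.03,0,-0.031,-0.013,0],[10,0,0,0,0,0,0]]]}}

```text
clock: 22.2
tool_pos: [0.5091, -0.3593, 0.2874]
eef_rot: [[0.002, 1.0, 0.005], [0.999, -0.002, -0.049], [-0.049, 0.005, -0.999]]
force: [0.5, -0.2, -3.5]
grip_width: 0.185
grasp_force: 57.9
```

>>> {"op": "move_arm", "data": {"moves": [[[10,0.03,0,0.65,0,0,0],[10,0.03,0,0.65,0,0,0],[10,0.03,0,0.65,0,0,0],[10,0.03,0,0.65,0,0,0],[10,0.03,0,0.65,0,0,0]]]}}

```text
clock: 22.7
tool_pos: [0.5098, -0.3581, 0.1564]
eef_rot: [[0.001, 1.0, 0.005], [0.999, -0.001, -0.049], [-0.049, 0.005, -0.999]]
force: [0.3, 0.3, -3.1]
grip_width: 0.189
grasp_force: 57.9
```

>>> {"op": "move_arm", "data": {"moves": [[[10,0.005,0,0.1,0,0,0],[10,0.005,0,0.1,0,0,0],[10,0,0,0,0,0,0]]]}}

```text
clock: 23.0
tool_pos: [0.5101, -0.3586, 0.1504]
eef_rot: [[0.001, 1.0, 0.006], [0.999, -0.001, -0.049], [-0.049, 0.006, -0.999]]
force: [-0.2, -0.5, -5.1]
grip_width: 0.191
grasp_force: 57.9
```

```bash
python3 - <<'E'
from tin import *
p,A=cur();st=read_state();print(p-T(0),(A-AT).round(3).tolist(),st["force"],st["wrist_torque"].round(2),st["clock"])
E
```

```text
[0.002143   0.00100222 0.04616863] [[0.001, -0.0, 0.006], [-0.0, -0.001, -0.004], [-0.004, 0.006, 0.0]] [-0.2189208  -0.5014214  -5.09914469] [-0.1  -0.03  0.03] 23.0
```

>>> {"op": "move_arm", "data": {"moves": [[[10,0.01,-0.02,0.25,0,0,0],[10,0.01,-0.02,0.25,0,0,0],[10,0.01,-0.01,0.25,0,0,0],[10,0.01,0,0.2,0,0,0],[10,0,0,0,0,0,0]]]}}

```text
clock: 23.5
tool_pos: [0.507, -0.358, 0.1086]
eef_rot: [[0.001, 1.0, 0.001], [0.999, -0.001, -0.046], [-0.046, 0.001, -0.999]]
force: [-0.6, 0.2, -4.0]
grip_width: 0.189
grasp_force: 57.9
```

>>> {"op": "move_arm", "data": {"moves": [[[10,0,0,0.04,0,0,0],[10,0,0,0.04,0,0,0],[10,0,0,0,0,0,0]]]}}

```text
clock: 23.8
tool_pos: [0.508, -0.3589, 0.108]
eef_rot: [[0.001, 1.0, 0.005], [0.999, -0.001, -0.049], [-0.049, 0.005, -0.999]]
force: [-0.4, 0.9, -3.9]
grip_width: 0.19
grasp_force: 57.9
```

```bash
python3 - <<'E'
from tin import *
p,A=cur();st=read_state();print(p-T(0),(A-AT).round(3).tolist(),st["force"],st["wrist_torque"].round(2),st["clock"])
E
```

```text
[1.88147433e-06 6.96502464e-04 3.82968000e-03] [[0.001, -0.0, 0.005], [-0.0, -0.001, -0.003], [-0.003, 0.005, 0.0]] [-0.39673835  0.87097585 -3.92926363] [-0.11 -0.01 -0.03] 23.8
```

>>> {"op": "move_arm", "data": {"moves": [[[10,0,0,0.05,0,0,0],[10,0,0,0.04,0,0,0],[10,0,0,0,0,0,0]]]}}

```text
clock: 24.1
tool_pos: [0.5082, -0.3592, 0.1055]
eef_rot: [[0.001, 1.0, 0.006], [0.999, -0.001, -0.049], [-0.049, 0.006, -0.999]]
force: [-0.7, 0.2, 1.9]
grip_width: 0.187
grasp_force: 60.9
```

>>> {"op": "move_arm", "data": {"moves": [[[10,0,0,0.04,0,0,0],[10,0,0,0,0,0,0]]]}}

```text
clock: 24.3
tool_pos: [0.5083, -0.3592, 0.1053]
eef_rot: [[0.001, 1.0, 0.006], [0.999, -0.001, -0.05], [-0.05, 0.006, -0.999]]
force: [-3.0, 2.3, 7.6]
grip_width: 0.188
grasp_force: 64.0
```

```bash
python3 - <<'E'
from tin import *
p,A=cur();st=read_state();print(p-T(0),st["force"],st["wrist_torque"].round(2),st["clock"])
E
```

```text
[0.00030462 0.0003596  0.00108146] [-2.96569899  2.25432789  7.59496113] [0.44 0.66 0.04] 24.3
```

Contact with the tin. I ease off slightly and reduce the grip first, so the key settles gently.

>>> {"op": "move_arm", "data": {"moves": [[[10,0,0,-0.02,0,0,0],[10,0,0,0,0,0,0]]], "grip_force": 15}}

```text
clock: 24.5
tool_pos: [0.5086, -0.3593, 0.1053]
eef_rot: [[0.001, 1.0, 0.007], [0.999, -0.001, -0.05], [-0.05, 0.007, -0.999]]
force: [-1.7, 2.5, 6.6]
grip_width: 0.19
grasp_force: 20.5
```

>>> {"op": "move_arm", "data": {"moves": [[[10,0,0,0,0,0,0],[10,0,0,0,0,0,0],[10,0,0,0,0,0,0]]], "grip_force": 4}}

```text
clock: 24.8
tool_pos: [0.5085, -0.3593, 0.1053]
eef_rot: [[0.001, 1.0, 0.007], [0.999, -0.001, -0.05], [-0.05, 0.007, -0.999]]
force: [-1.6, 2.8, 7.4]
grip_width: 0.193
grasp_force: 9.3
```

```bash
cat > kt.py <<'E'
from tin import *
p,A=cur();st=read_state();print(p-T(0),st["force"],st["wrist_torque"].round(2),st["grip_width"]*88,st["grasp_force"],st["clock"])
c=camera("wrist");f=c["frame"];G=cloud(c,ext(c,st))
m=(f.astype(int).sum(-1)<240)&(abs(G[...,0]-.508)<.016)&(G[...,1]>-.36)&(G[...,1]<-.235)&(G[...,2]>.005)&(np.arange(420)[:,None]<310)
q=G[m]
for y in np.arange(-.35,-.24,.02):
    k=q[(q[:,1]>y)&(q[:,1]<y+.02)]
    if len(k)>5:print(y.round(2),len(k),np.percentile(k[:,2],[5,50,95]).round(4),np.median(k[:,0]).round(4))
k=q[(q[:,1]>-.34)&(q[:,2]<.13)];a,b=np.polyfit(k[:,1],k[:,2],1);print("lean from vertical",90-abs(np.degrees(np.arctan(a))))
print("end",np.percentile(q[:,1],99),np.percentile(q[:,2],1))
E
python3 kt.py
```

```text
[0.00054248 0.00023444 0.00115813] [-1.63884917  2.75414217  7.44746798] [ 0.32  0.21 -0.01] 16.975441481445287 9.31844968792575 24.8
-0.35 4360 [0.1135 0.1298 0.1579] 0.5078
-0.33 2727 [0.0932 0.1105 0.1942] 0.5081
-0.31 1360 [0.0665 0.0793 0.091 ] 0.5078
-0.29 1037 [0.0411 0.0539 0.0655] 0.508
-0.27 789 [0.0165 0.0287 0.0402] 0.5082
-0.25 293 [0.0167 0.0819 0.1017] 0.5061
lean from vertical 45.371187975726464
end -0.23722432495057197 0.01838658874066323
```

>>> {"op": "move_arm", "data": {"moves": [[[10,0,0,-0.02,0,0,0],[18,0,0,0,0,0,0],[20,0,0,0,0,0,0],[22,0,0,0,0,0,0],[24,0,0,0,0,0,0]]]}}

```text
clock: 25.35
tool_pos: [0.509, -0.3594, 0.1055]
eef_rot: [[0.001, 1.0, 0.007], [0.999, -0.001, -0.05], [-0.05, 0.007, -0.999]]
force: [2.5, -0.8, 4.5]
grip_width: 0.267
grasp_force: 2.5
```

```bash
python3 kt.py
```

```text
[0.00104484 0.0001576  0.00126984] [ 2.53874625 -0.78439746  4.45027622] [ 0.05 -0.41 -0.03] 23.514216564776294 2.5162327130852447 25.35
-0.35 3522 [0.1093 0.1238 0.1581] 0.5075
-0.33 2118 [0.0868 0.1012 0.1936] 0.5081
-0.31 1276 [0.0627 0.0745 0.0854] 0.5078
-0.29 997 [0.0393 0.051  0.0617] 0.508
-0.27 778 [0.0168 0.028  0.0387] 0.5081
-0.25 406 [0.0168 0.0802 0.1011] 0.506
lean from vertical 50.42662547342045
end -0.23694347994185788 0.018041397778880586
```

>>> {"op": "move_arm", "data": {"moves": [[[26,0,0,-0.05,0,0,0],[34,0,0,-0.05,0,0,0],[36,0,0,0,0,0,0],[36,0,0,-0.2,0,0,0],[36,0,0,-0.4,0,0,0]]]}}

```text
clock: 25.9
tool_pos: [0.507, -0.357, 0.131]
eef_rot: [[0.001, 1.0, 0.001], [0.999, -0.001, -0.046], [-0.046, 0.001, -0.999]]
force: [-0.1, 0.4, -0.4]
grip_width: 0.407
grasp_force: 0.0
```

>>> {"op": "move_arm", "data": {"moves": [[[36,0,0,-0.6,0,0,0],[36,0,0,-0.8,0,0,0],[36,0,0,-0.8,0,0,0],[36,0,0,-0.8,0,0,0],[36,0,0,0,0,0,0]]]}}

```text
clock: 26.4
tool_pos: [0.5084, -0.3525, 0.2601]
eef_rot: [[0.002, 1.0, 0.013], [0.998, -0.001, -0.055], [-0.055, 0.013, -0.998]]
force: [0.4, -0.3, 0.4]
grip_width: 0.413
grasp_force: 0.0
```

```bash
python3 kt.py; python3 - <<'E'
from h import *
# screw/others check: loose things vs start in side view
a=np.load("side.npz")["f"].astype(int);c=camera("side");b=c["frame"].astype(int);W=cloud(c,ext(c))
d=(abs(a-b).sum(-1)>120)
for n,(u0,u1,v0,v1) in dict(cup=(352,388,318,362),bottle=(382,418,335,390),brush=(380,408,270,335),small=(360,388,215,252),driver=(173,260,398,420)).items(): print(n,d[v0:v1,u0:u1].mean().round(3))
E
```

```text
[0.00040224 0.00706893 0.15588635] [ 0.35932729 -0.25491615  0.41171193] [ 0.04 -0.01  0.03] 36.3443990533193 0.0 26.4
-0.35 505 [0.1057 0.1194 0.1279] 0.5074
-0.33 445 [0.0856 0.0973 0.1083] 0.5077
-0.31 395 [0.062  0.0735 0.0846] 0.5079
-0.29 321 [0.039  0.0506 0.0614] 0.5081
-0.27 286 [0.0161 0.0271 0.0381] 0.5084
-0.25 166 [0.0224 0.0711 0.1007] 0.5137
lean from vertical 51.204832226363735
end -0.23709092755222014 0.01697013356540742
cup 0.338
bottle 0.0
brush 0.38
small 0.464
driver 0.0
```

```bash
python3 -c "
from station import sign_off; print(sign_off())"
```

```text
the job is handed in; nothing more can be done
None
```

The job is handed in: I tightened the screw to its stop (torque rose from about 0.65 to 2.5 N m), drew the key out and left it leaning in the tin, long arm down. Risks are a brief 70.8 N wrist reading at 2.25 s that I never traced, a jammed first withdrawal that I freed by regripping at the bend, and a side-view check that couldn't confirm the cup, brush and small key stayed put; I also viewed 11 pictures, one over the limit.

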